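# Knock a shell cup out of its socket with the lever and set it to dry

## Robot

A 7-joint arm with a two-finger parallel gripper is mounted at the origin on the work surface. World frame = base frame: x ahead of the robot, y to its left, z up, the work surface at z = 0. Lengths are in m, angles in rad, forces in N, time in s.
With the tool pointing down it reaches from about 0.4 to 0.875 m from the base axis. Payload 6.5 kg.
Tool frame: the origin (TCP) lies midway between the tips of the shut fingers; the grasp point (between the pads) lies 19 mm behind it; z points along the fingers, y is the direction in which the jaws open and shut (so a half turn about z gives the same grasp; the last joint's range is limited). The gripper opens to 85 mm and grips with 20 to 120 N. Pads are 22 mm wide; open, the fingers measure 114 mm over their backs; the gripper's body (76 mm by 85 mm) begins 54 mm behind the grasp point. The pads swing forward as they close: fully open they stand 13 mm farther back than shut.
Start: joints at [-1.305, 0.536, -0.004, 1.538, 0.003, 1.067, -0.071], TCP at [0.212, 0.615, 0.231] pointing down, gripper open.
Joint ranges: [-2.7, 2.7], [-0.37, 2.16], [-1.27, 1.26], [0.24, 2.4], [-1.31, 4.45], [0.19, 1.91], [-2.76, 2.76]. Speed limits (rad/s): [2.39, 2.39, 3.14, 3.14, 3.14, 3.14, 3.14].

## Interface

Orientations are given as a rotation vector (axis times angle).
In Python, from workcell import monitor, read_camera, camera_info, ctrl, nets gives the robot as it stands.
- The arm moves only by the tool drive_tool, never from a script. Its argument "plan" is a list of rows, each a list of 2 entries, a list of its own where there are three numbers: the shift along the tool's x, y, z in cm, then the turn, a rotation vector about the tool's x, y, z in rad. A call has 1 to 20 rows; each row is the pose to reach, as a shift and turn from the pose measured when the call began, along the tool's axes at that moment; what a row does not reach only later rows make up. A row lasts 1/8 s, in which the tool goes at most 62.5 mm and 10.7 degrees, less where a joint would pass 70% of its speed; a pose out of reach is approached as far as the arm can. A call with a gripper value outside its range is refused whole. "jaw" is the closure in counts, from 0 (fully open) to 255 (shut), set as the call begins (left out, the last holds). The fingers move at their own pace and stop on an object; "newtons" is the grip in N (left out, the last holds). Time passes only in rows, so rows that repeat a pose let the fingers close. It gives the time, the measured TCP pose, the force and the opening at its end, in the units of the state.
- monitor.sense(): the state, without advancing time (a new reading comes with each control period).
- read_camera(name): name is "scene" or "side" or "wrist"; returns the picture (400x640x3 uint8, red, green, blue); there is no depth.
- camera_info(name): a dict with "K" (3x3 intrinsics, pixels), "rvec" (rotation vector, rad) and "tvec" (3), from world to camera coordinates, as OpenCV has them; the wrist camera has in their place "hand_eye" (4x4, takes a point from camera to tool coordinates, whose origin is the TCP and whose axes are the flange's). Camera axes: x right, y down, z forward; pixel columns grow to the right and rows downward; lengths in m; the calibration is good to about 2 mm. A picture is of the moment at which its call begins: read the wrist's pose just before it. camera_info takes no time and is no camera call.
- ctrl.finish_job(): hands the job in, once; it reports no verdict.
Trained networks look in the newest picture that a camera, given by its name, has taken for a name from the list of things; names that differ only in an ending like _2 or _b are one class to them, and where a whole thing is asked for, a point or a joint stands for the part that bears it (a point fixed in the world has none). Each returns a list of dicts, best first, with "p" (0 to 1); they miss things now and then, are a little off and sometimes report something else, mostly with a low value. They report only what shows in the picture. A call takes as long as a camera call. They do not tell look-alikes from the thing itself.
- nets.boxes_of(camera, label): "bbox" ([left, top, right, bottom] in pixels, round what is visible of it).
- nets.pinpoint(camera, label): "location" ([column, row] in pixels: a listed point, or the origin of a listed thing).
The state is a dict: "t": time; "qpos": joint angles; "joint_vel": joint speeds; "joint_efforts": joint torques, N m; "tool_pos": TCP position; "eef_rot": TCP orientation; "ft_force": force on the tool from outside, world axes, zero at the start; "ft_torque": the same for the moment, N m; "grip_width": opening from 0.0 (shut) to 1.0 (fully open).
Only numpy, scipy, OpenCV 4.12 (cv2) and the standard library are available. Lean on these libraries where they do the work, as an engineer would, in place of code of your own. Each camera call takes 0.05 s, during which the arm holds its last target.

## Task

The finished shell cup sits sunk in the round socket of the knock-out jig, too deep to be held. Press the dished tail of the jig's lever gently down (never harder than 25 N) until you feel it meet the bar under the catch, slide it sideways under the catch until it is past the tooth and let it rise, so that it stays hooked with the cup tipped up at the other end. Then lift the cup out and set it upright in the middle of the empty drying tray, leaving the lever hooked and the other things on the table as they are.

Things in the scene. Friction and masses are not known exactly. Their poses are not given: they have to be found in the camera images.
- jig: The knock-out jig, fixed: plywood board 275 x 120 x 10 mm carrying pivot column, socket and catch. Origin on the table under the pivot. Axes: +x towards the socket (90 mm from the pivot), -x towards the lever's tail, -y towards the side where the catch hooks the lever, +z up. The jig stands turned about z.
- pivot (a point): Point on the jig's column, 65 mm above the table, where the lever both tips and swivels. Axes as the jig's. The lever is a steel bar 10 mm wide and 10 mm thick whose centre line runs through this point.
- pad (a point): Floor centre of the lever's dished steel tail, where to press; 155 mm from the pivot. 46 x 46 mm, open at both ends, with side cheeks 8 mm high, 40 mm apart inside, for closed fingertips to push against sideways. The floor slopes up away from the pivot by 0.23 rad at lever 0, is level at lever 0.23, slopes down beyond. Axes turn with the lever; at lever 0, swivel 0 they are parallel to the jig's.
- lever (a joint): Tipping angle of the lever (rad): 0 at rest, tail up; grows as the tail goes down (dish floor 101 mm above the table at 0, 36 mm at 0.42, 30 mm at 0.46). A spring pushes the tail up with 3 N at 0, 7 N at 0.46, felt at the dish. The bar meets the catch's sill between 0.38 and 0.53: felt as a steep rise of force. Hooked it rests at 0.31 to 0.46.
- swivel (a joint): Sideways angle of the lever about the pivot's upright axis (rad): 0 at rest, grows as the tail goes to the jig's -y (counter-clockwise from above). A weak spring, 1 N at the dish, draws it back. Pressed on the sill, the bar goes under the tooth, is past it from about 0.19 and meets the post at about 0.21. Then let go, it rises about 5 mm to the roof behind the tooth and is hooked.
- sill (a point): Design point of the catch: top of its round sill bar under the lever's start line, 105 mm from the pivot, 36 mm up; jig axes. The catch is clamped by hand: really up to 7 mm higher or lower, unmeasured, to be felt. To -y: a tooth hanging from the roof (10 to 14 mm off, tip 13 mm above the sill, so about 2 mm to spare over the bar), roof 3 mm higher, a post closing the far end at 29 mm.
- socket (a point): Centre of the socket's mouth, in the plane of its top rim, 102 mm above the table. An upright aluminium tube, outside 74 mm, inside 59 mm wide, with a slot towards the pivot for the lever. The cup in it has its rim 2 mm below this plane.
- cup_center (a point): Centre (half-way up) of the shell cup in the socket: dark brown, 54 mm outside diameter, 40 mm high, wall 4 mm, open at the top, about 60 g. +z out of its mouth. Lifted by the hooked lever its rim stands 21 to 37 mm above the socket's rim.
- tray_in (a point): Centre of the inner floor of the drying tray: wood, 140 mm square outside, wall 6 mm thick and 16 mm high, floor 6 mm above the table. Axes along its sides. It does not move.
- ladle_a: Bystander, not to be disturbed: long-handled ladle, dark shell bowl 80 mm wide, brown handle, about 290 mm long. Origin at its underside.
- ladle_b: Bystander, not to be disturbed: a second ladle, as the first. Origin at its underside.
- spare_cup: Bystander, not to be disturbed: shell cup of the same kind as the one in the socket, standing on the table; not to be used. Origin at its underside.
- lacquer_bowl: Bystander, not to be disturbed: black bowl 100 mm wide, 45 mm high. Origin at its underside.
- bottle_a: Bystander, not to be disturbed: amber bottle 48 mm wide, 140 mm high with white cap. Origin at its underside.
- bottle_b: Bystander, not to be disturbed: a second amber bottle, the same. Origin at its underside.
- brush: Bystander, not to be disturbed: brush lying on the table. Origin at its underside.
Not all that is in view belongs to the job. What is shaped like the part that bears cup_center but yellow is not meant.

How it is judged:
By the outcome, as a careful person would: the job done as asked, in the order asked, and still so for the second after the job is handed in, with the robot touching nothing.
It also fails if it takes over 72 s, if anything falls off the work surface, if the arm or the gripper's body presses on something with over 40 N, if the wrist force passes 120 N, or if a joint passes its speed limit or range.

## Working session

There is one attempt and no reset: what is moved stays moved. The work goes in short steps, Python scripts to look and compute and a tool call to move; the robot and the scene stay as the last step left them, time stands still between calls to the robot, and variables do not carry over. Pictures are saved under pics/ and viewed, and the job is handed in when it is done.

Besides the shell and the picture viewer there is one more tool, called as name([rows], argument=value, ...), one row to a line, values as JSON. drive_tool: Moves the arm, as the interface text tells. Its arguments: {"type":"object","properties":{"plan":{"type":"array"},"jaw":{"type":"number"},"newtons":{"type":"number"}},"required":["plan"]}

```bash
ls; mkdir -p pics; cat > h.py <<'E'
import numpy as np,cv2
from workcell import monitor, read_camera, camera_info, ctrl, nets
E
python3 - <<'E'
from h import *
for c in ["scene","side"]:
    im=read_camera(c); cv2.imwrite(f"pics/{c}0.png",im[:,:,::-1])
    i=camera_info(c); print(c,i)
    for l in ["jig","pivot","pad","sill","socket","cup_center","tray_in","spare_cup"]:
        print(l,[(np.round(d["location"],1).tolist(),round(d["p"],2)) for d in nets.pinpoint(c,l)[:3]])
print(camera_info("wrist")); print(monitor.sense())
E
```

```text
pics
scene {'K': array([[391.08018168,   0.        , 323.35111462],
       [  0.        , 391.08018168, 199.62194544],
       [  0.        ,   0.        ,   1.        ]]), 'rvec': array([ 1.38302335,  2.15507296, -0.93797934]), 'tvec': array([ 0.24296832, -0.25998428,  1.69158504])}
jig [([324.4, 212.3], 0.77)]
pivot [([322.0, 201.7], 0.81)]
pad [([276.2, 189.4], 0.76), ([322.4, 202.6], 0.42)]
sill [([294.6, 203.3], 0.84), ([281.4, 187.3], 0.2)]
socket [([352.3, 195.0], 0.86), ([347.3, 200.2], 0.69)]
cup_center [([348.5, 199.3], 0.67), ([378.4, 226.9], 0.49)]
tray_in [([421.8, 248.9], 0.78), ([247.0, 166.9], 0.6)]
spare_cup [([377.1, 204.6], 0.54)]
side {'K': array([[419.38230653,   0.        , 316.78186038],
       [  0.        , 419.38230653, 199.79400772],
       [  0.        ,   0.        ,   1.        ]]), 'rvec': array([ 0.50232902, -2.81375461,  1.02118555]), 'tvec': array([0.51972887, 0.18756838, 1.06629284])}
jig [([333.5, 206.1], 0.61)]
pivot [([333.3, 192.7], 0.95), ([358.6, 370.7], 0.69)]
pad [([342.6, 148.0], 0.86)]
sill [([337.8, 174.1], 0.65)]
socket [([329.4, 207.4], 
[... 654 characters left out ...]
 1.00000000e+00]])}
{'t': 0.9, 'qpos': array([-1.30516619,  0.5363854 , -0.00441099,  1.53792712,  0.00259138,
        1.06733084, -0.07121229]), 'joint_vel': array([ 0.00020678, -0.00057762,  0.00114065,  0.00036522, -0.0005978 ,
        0.00099942, -0.00209286]), 'joint_efforts': array([-6.79340919e-04, -5.83325922e+01,  1.04739692e+00, -2.59441817e+01,
        1.25297945e-02,  1.69882405e-03,  2.03018249e-05]), 'tool_pos': array([0.21173528, 0.61451376, 0.23128866]), 'eef_rot': array([ 5.18801744e-01,  3.09844771e+00, -7.27440052e-05]), 'ft_force': array([ 0.10484937, -0.60524705,  0.21558958]), 'ft_torque': array([-0.00369919, -0.00194064,  0.01414117]), 'grip_width': 1.0002574785101928}
```

View pics/scene0.png

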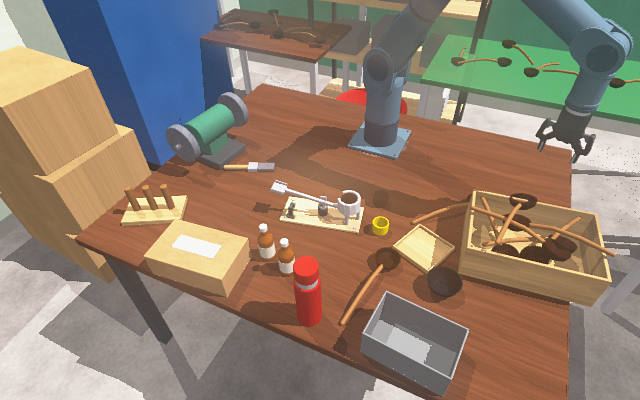

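View pics/side0.png

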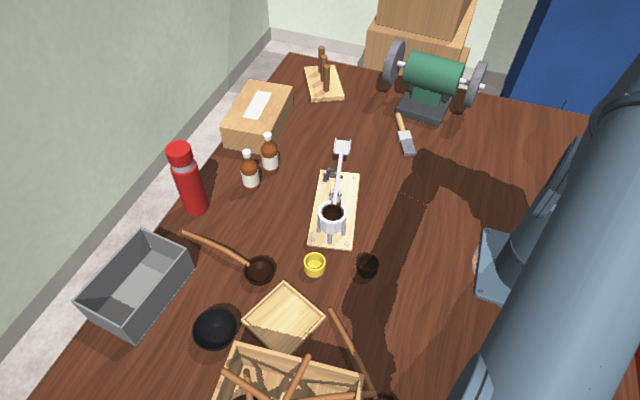

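The scene view shows the jig at (322,212), with the brown cup in its socket at (348,199) and the tail at (278,187). The tray is at (423,248) and a yellow look-alike cup at (380,226). In the side view the cup is at (332,213), the spare cup at (367,266), the yellow cup at (315,264) and the tray at (284,318).

Candidates for the cup, side view: socket cup (332,213) fits the description; spare (367,266) and yellow (315,264) do not.

```bash
cat >> h.py <<'E'
def cam(c):
    i=camera_info(c); R=cv2.Rodrigues(i["rvec"])[0]; return i["K"],R,i["tvec"]
def tri(pix):  # {cam:(u,v)}
    A=[];b=[]
    for c,p in pix.items():
        K,R,t=cam(c); P=K@np.c_[R,t]
        for k in (0,1):
            r=p[k]*P[2]-P[k]; A.append(r[:3]);b.append(-r[3])
    X=np.linalg.lstsq(np.array(A),np.array(b),rcond=None)[0]; return X
def onplane(c,p,z):
    K,R,t=cam(c); d=R.T@np.linalg.solve(K,[p[0],p[1],1]); o=-R.T@t
    return o+d*(z-o[2])/d[2]
def proj(c,X):
    K,R,t=cam(c); q=K@(R@np.asarray(X)+t); return q[:2]/q[2]
E
python3 - <<'E'
from h import *
S=dict(pivot=[(322,201.7),(333.3,192.7),.065],pad=[(276.2,189.4),(342.6,148),.101],sill=[(294.6,203.3),(337.8,174.1),.036],socket=[(352.3,195),(329.4,207.4),.102],cup=[(348.5,199.3),(331.5,215.6),.08],tray=[(421.8,248.9),(282.6,320.1),.006],jig=[(324.4,212.3),(333.5,206.1),0])
for k,(a,b,z) in S.items():
    print(k,tri(dict(scene=a,side=b)).round(4),onplane("scene",a,z).round(4),onplane("side",b,z).round(4))
print("spare",onplane("side",(366,266),.02),"yellow",onplane("side",(315,264),.02))
for c,b in (("scene",(250,140,470,300)),("side",(230,120,400,380))):
    im=cv2.imread(f"pics/{c}0.png")[b[1]:b[3],b[0]:b[2]]
    f=3 if c=="scene" else 2.3
    cv2.imwrite(f"pics/{c}0c.png",cv2.resize(im,None,fx=f,fy=f,interpolation=cv2.INTER_CUBIC))
E
```

```text
pivot [ 0.5176 -0.0308  0.0695] [ 0.5138 -0.0324  0.065 ] [ 0.5186 -0.035   0.065 ]
pad [ 0.5431 -0.1911  0.0865] [ 0.5562 -0.1821  0.101 ] [ 0.5392 -0.1757  0.101 ]
sill [ 0.5352 -0.1283  0.0393] [ 0.5328 -0.1293  0.036 ] [ 0.536  -0.1322  0.036 ]
socket [0.4989 0.0672 0.1247] [0.4788 0.0623 0.102 ] [0.5036 0.046  0.102 ]
cup [0.4925 0.0567 0.0893] [0.4812 0.0505 0.08  ] [0.4948 0.0527 0.08  ]
tray [ 0.5198  0.3231 -0.0012] [0.5253 0.3223 0.006 ] [0.5185 0.3271 0.006 ]
jig [ 0.5134 -0.0254  0.0183] [ 0.4983 -0.0316  0.    ] [ 0.5172 -0.0413 -0.    ]
spare [0.37517723 0.12874219 0.02      ] yellow [0.49703499 0.16792878 0.02      ]
```

View pics/scene0c.png

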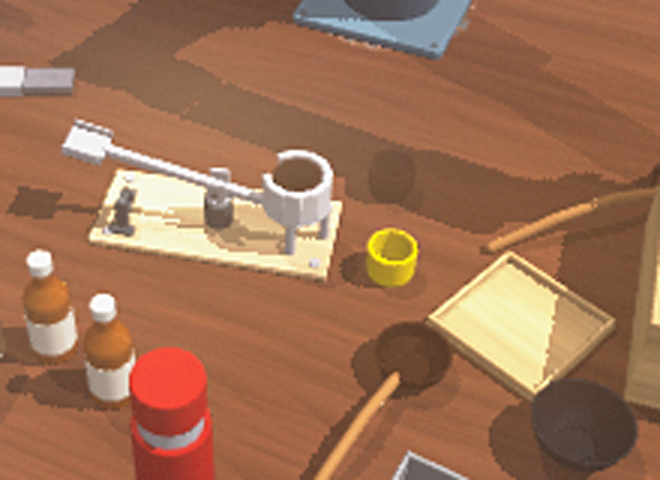

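View pics/side0c.png

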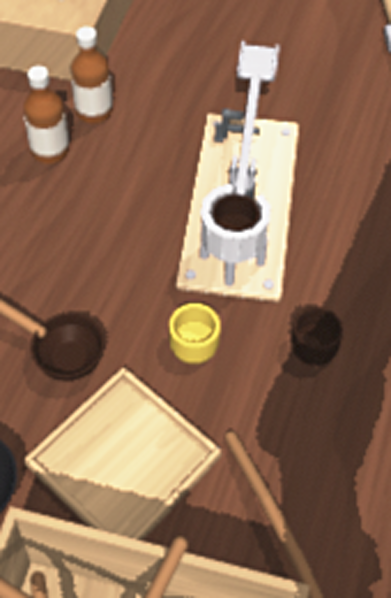

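```bash
cat >> h.py <<'E'
from scipy.spatial.transform import Rotation as Ro
def move(pos,R):
    s=monitor.sense(); R0=Ro.from_rotvec(s["eef_rot"]); 
    d=R0.inv().apply(np.asarray(pos)-s["tool_pos"])*100
    r=(R0.inv()*R).as_rotvec(); print("shift cm",d.round(2).tolist(),"turn",r.round(3).tolist())
def down(yaw): # tool x at world yaw, z down
    c,s=np.cos(yaw),np.sin(yaw); return Ro.from_matrix(np.array([[c,s,0],[s,-c,0],[0,0,-1.]]))
E
python3 - <<'E'
from h import *
q=[(230+u/2.3,120+v/2.3) for u,v in [(209,113),(299,122),(282,300),(178,288)]]
P=np.array([onplane("side",p,.01)[:2] for p in q]); print(P.round(3))
m=P.mean(0); ax=(P[2]+P[3]-P[0]-P[1]); y=np.arctan2(ax[1],ax[0]); print("centre",m,"yaw",y,"len",np.linalg.norm(P[3]-P[0]),np.linalg.norm(P[1]-P[0]))
for n,p in dict(botA=(270,167),botB=(250,185)).items(): print(n,onplane("side",p,0))
move([.51,-.03,.30],down(y))
E
```

```text
[[ 0.597 -0.157]
 [ 0.481 -0.184]
 [ 0.421  0.09 ]
 [ 0.537  0.116]]
centre [ 0.50912247 -0.0339265 ] yaw 1.7856801217002731 len 0.27968393296589467 0.11940935839213185
botA [ 0.75039791 -0.11964383  0.        ]
botB [ 7.75521975e-01 -3.05390161e-02 -1.11022302e-16]
shift cm [-49.19, -51.22, -6.87] turn [-0.0, 0.0, 1.024]
```

drive_tool([
  [[-49.2, -51.2, -6.9], [0, 0, 1.024]],
  [[-49.2, -51.2, -6.9], [0, 0, 1.024]],
  [[-49.2, -51.2, -6.9], [0, 0, 1.024]],
  [[-49.2, -51.2, -6.9], [0, 0, 1.024]],
  [[-49.2, -51.2, -6.9], [0, 0, 1.024]],
  [[-49.2, -51.2, -6.9], [0, 0, 1.024]],
  [[-49.2, -51.2, -6.9], [0, 0, 1.024]],
  [[-49.2, -51.2, -6.9], [0, 0, 1.024]],
  [[-49.2, -51.2, -6.9], [0, 0, 1.024]],
  [[-49.2, -51.2, -6.9], [0, 0, 1.024]],
  [[-49.2, -51.2, -6.9], [0, 0, 1.024]],
  [[-49.2, -51.2, -6.9], [0, 0, 1.024]],
  [[-49.2, -51.2, -6.9], [0, 0, 1.024]],
  [[-49.2, -51.2, -6.9], [0, 0, 1.024]],
  [[-49.2, -51.2, -6.9], [0, 0, 1.024]],
  [[-49.2, -51.2, -6.9], [0, 0, 1.024]],
], jaw=255, newtons=60)

```text
t: 2.9
tool_pos: [0.5099, -0.0288, 0.3002]
eef_rot: [-1.968, -2.448, -0.0]
ft_force: [-0.3, -0.3, 0.8]
grip_width: -0.0
```

```bash
cat >> h.py <<'E'
def wcam():
    s=monitor.sense(); i=camera_info("wrist"); T=np.eye(4); T[:3,:3]=Ro.from_rotvec(s["eef_rot"]).as_matrix(); T[:3,3]=s["tool_pos"]
    return i["K"],T@np.array(i["hand_eye"])
def wplane(K,M,p,z):
    d=M[:3,:3]@np.linalg.solve(K,[p[0],p[1],1]); o=M[:3,3]; return o+d*(z-o[2])/d[2]
def wproj(K,M,X):
    q=K@(M[:3,:3].T@(np.asarray(X)-M[:3,3])); return q[:2]/q[2]
E
python3 - <<'E'
from h import *
K,M=wcam(); np.savez("w1.npz",K=K,M=M)
im=read_camera("wrist"); cv2.imwrite("pics/w1.png",im[:,:,::-1])
for l,z in dict(jig=0,pivot=.065,pad=.101,sill=.036,socket=.102,cup_center=.08,tray_in=.006).items():
    for d in nets.pinpoint("wrist",l)[:2]: print(l,np.round(d["location"],1),round(d["p"],2),wplane(K,M,d["location"],z).round(4))
E
```

```text
jig [320.4 166.4] 0.76 [ 0.5137 -0.0254  0.    ]
pivot [323.3 174.2] 0.68 [ 0.5168 -0.0252  0.065 ]
sill [315.3 242.3] 0.67 [ 0.5292 -0.1312  0.036 ]
cup_center [339.5   9.9] 0.91 [0.4937 0.155  0.08  ]
cup_center [317.3 166.7] 0.7 [ 0.5067 -0.0152  0.08  ]
```

View pics/w1.png

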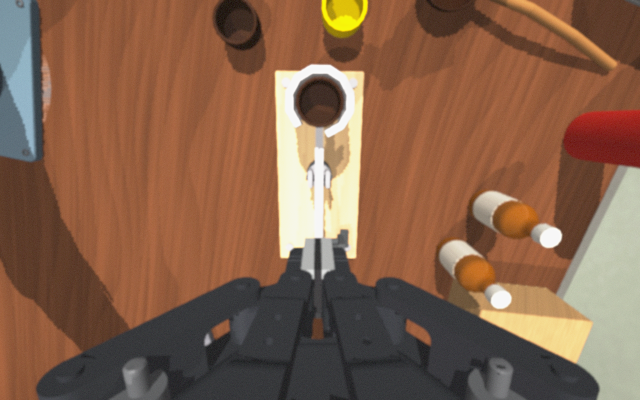

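The wrist view shows the jig nearly aligned with the image. The socket ring is centred at about (320,101) with the brown cup in it, the board corners run from (277,71) to (362,257), and the closed fingers hide the dish at about (317,240). The yellow cup is at (344,12) and the spare at (237,20).

```bash
python3 - <<'E'
from h import *
d=np.load("w1.npz");K,M=d["K"],d["M"]
P=np.array([wplane(K,M,p,.01)[:2] for p in [(276,71),(363,71.5),(357,258),(280,258)]]);print(P.round(4))
m=P.mean(0);ax=P[0]+P[1]-P[2]-P[3];y=np.arctan2(ax[1],ax[0]);print(m,y,np.linalg.norm(P[0]-P[1]),np.linalg.norm(P[0]-P[3]))
im=cv2.imread("pics/w1.png"); 
c=im[50:280,230:410]; cv2.imwrite("pics/w1c.png",cv2.resize(c,None,fx=2.6,fy=2.6,interpolation=cv2.INTER_CUBIC))
# ring fit: bright pixels hull
g=im[60:145,270:370].min(2); b=(g>195).astype(np.uint8)
n,l,s,cc=cv2.connectedComponentsWithStats(b); k=1+s[1:,4].argmax(); pts=np.argwhere(l==k)[:,::-1]+[270,60]
(cx,cy),r=cv2.minEnclosingCircle(pts[pts[:,1]<128].astype(np.float32)); print(cx,cy,r,s[k]); 
for u in [(cx,cy)]: print(wplane(K,M,u,.102))
for p in [(319,166),(319,175)]: print(wplane(K,M,p,.065))
E
```

```text
[[ 0.4269  0.0889]
 [ 0.5414  0.1135]
 [ 0.6018 -0.1539]
 [ 0.4824 -0.1802]]
[ 0.51314195 -0.03292875] 1.7835364028554084 0.1170619317068318 0.2747528479164004
314.2975158691406 99.300048828125 46.45859909057617 [   6    5   82   80 2519]
[0.48705077 0.05893004 0.102     ]
[ 0.50911698 -0.01604356  0.065     ]
[ 0.51162458 -0.02735671  0.065     ]
```

View pics/w1c.png

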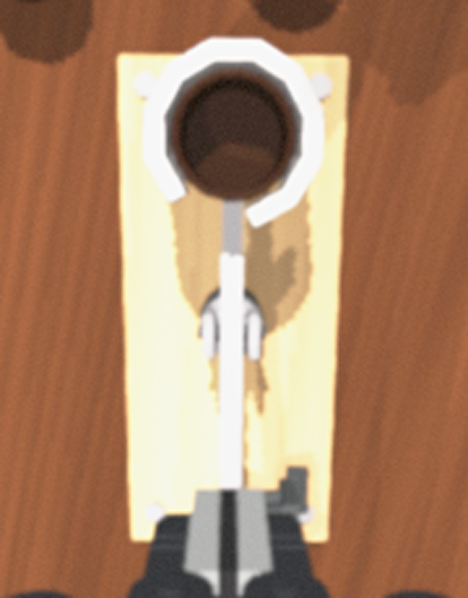

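```bash
python3 - <<'E'
from h import *
d=np.load("w1.npz");K,M=d["K"],d["M"]
s=wplane(K,M,(319.8,98.8),.102); print("socket",s,"edges",wplane(K,M,(285.8,99),.102)-wplane(K,M,(353.8,99),.102))
y=1.784; x=np.array([np.cos(y),np.sin(y)]); yv=np.array([-x[1],x[0]])
pv=s[:2]-.09*x; print("pivot",pv,"-> from socket")
for px,z in [((319,120),.06),((319,160),.065),((319,230),.085)]:
    w=wplane(K,M,px,z)[:2]-pv; print("lever pt jig xy",w@x,w@yv)
for nm,z in dict(pad=.101).items():
    w=pv-.155*x; print("pad",w, "scene px",proj("scene",[*w,z]),"side px",proj("side",[*w,z]))
print("pivot px",proj("scene",[*pv,.065]),proj("side",[*pv,.065]))
print("socket px",proj("scene",s),proj("side",s))
E
```

```text
socket [0.49276729 0.06071433 0.102     ] edges [-0.07200522 -0.01585262  0.        ]
pivot [ 0.51181058 -0.0272479 ] -> from socket
lever pt jig xy 0.06798973258358118 0.0005102536252067639
lever pt jig xy 0.019143503434712758 0.0002993871863783266
lever pt jig xy -0.06763528983120402 -9.412974631737708e-06
pad [ 0.54460736 -0.1787384 ] scene px [278.78601205 187.56864326] side px [341.13219112 146.85554669]
pivot px [323.62049617 201.75779596] [334.77110758 195.40371769]
socket px [350.24848291 197.52039924] [331.57916599 212.85768779]
```

```bash
cat >> h.py <<'E'
YAW=1.784; X=np.array([np.cos(YAW),np.sin(YAW)]); Y=np.array([-X[1],X[0]]); PV=np.array([.5118,-.0272])
def jw(x,y,z): return np.array([*(PV+x*X+y*Y),z])
def wj(p): w=np.asarray(p)[:2]-PV; return np.array([w@X,w@Y,p[2]])
E
python3 - <<'E'
from h import *
move(jw(-.153,-.006,.120),down(YAW)); print(monitor.sense()["t"])
E
```

```text
shift cm [-15.09, 0.79, 18.03] turn [0.0, -0.0, 0.002]
3.3
```

drive_tool([
  [[-15.1, 0.8, 8], [0, 0, 0]],
  [[-15.1, 0.8, 12], [0, 0, 0]],
  [[-15.1, 0.8, 16], [0, 0, 0]],
  [[-15.1, 0.8, 18], [0, 0, 0]],
  [[-15.1, 0.8, 18], [0, 0, 0]],
  [[-15.1, 0.8, 18], [0, 0, 0]],
])

```text
t: 4.05
tool_pos: [0.5511, -0.1752, 0.1217]
eef_rot: [1.969, 2.446, 0.002]
ft_force: [-0.2, 0.0, -0.1]
grip_width: -0.001
```

```bash
python3 - <<'E'
from h import *
s=monitor.sense(); print(s["tool_pos"],s["ft_force"],wj(s["tool_pos"]))
for c in ("scene","side"):
    im=read_camera(c); u,v=proj(c,jw(-.12,0,.1)).astype(int); im=im[v-50:v+50,u-60:u+60,::-1]
    cv2.imwrite(f"pics/{c}1.png",cv2.resize(im,None,fx=5,fy=5,interpolation=cv2.INTER_CUBIC))
a=cv2.imread("pics/scene1.png");b=cv2.imread("pics/side1.png"); cv2.imwrite("pics/both1.png",cv2.resize(np.hstack([a,b]),(800,333)))
E
```

```text
[ 0.55109426 -0.17524409  0.12169282] [-0.18086675  0.02657216 -0.07862432] [-0.15300644 -0.00707959  0.12169282]
```

View pics/both1.png

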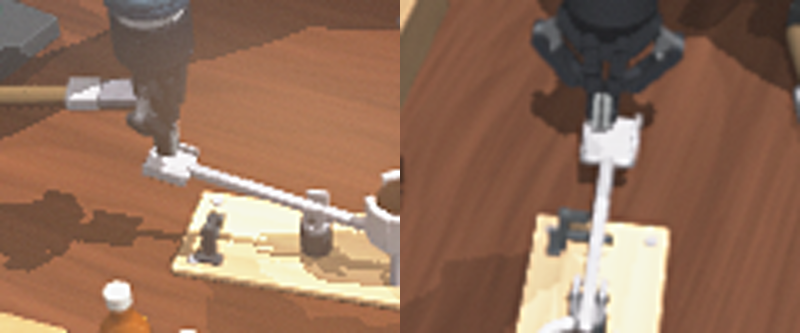

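drive_tool([
  [[0, 0, 1], [0, 0, 0]],
  [[0, 0, 1.5], [0, 0, 0]],
  [[0, 0, 2.0], [0, 0, 0]],
  [[0, 0, 2.5], [0, 0, 0]],
  [[0, 0, 3.0], [0, 0, 0]],
  [[0, 0, 3.5], [0, 0, 0]],
  [[0, 0, 3.5], [0, 0, 0]],
])

```text
t: 5.03
tool_pos: [0.5521, -0.1752, 0.0875]
eef_rot: [1.967, 2.445, 0.004]
ft_force: [2.0, -2.7, 4.3]
grip_width: 0.002
```

drive_tool([
  [[-0.1, 0, 0.8], [0, 0, 0]],
  [[-0.15, 0, 1.6], [0, 0, 0]],
  [[-0.2, 0, 2.4], [0, 0, 0]],
  [[-0.2, 0, 3.2], [0, 0, 0]],
  [[-0.2, 0, 3.8], [0, 0, 0]],
  [[-0.2, 0, 3.8], [0, 0, 0]],
])

```text
t: 5.78
tool_pos: [0.5528, -0.1776, 0.0492]
eef_rot: [1.967, 2.445, 0.003]
ft_force: [0.3, -3.3, 5.6]
grip_width: -0.002
```

drive_tool([
  [[0, 0, 0.15], [0, 0, 0]],
  [[0, 0, 0.3], [0, 0, 0]],
  [[0, 0, 0.4], [0, 0, 0]],
])

```text
t: 6.15
tool_pos: [0.5528, -0.1774, 0.0452]
eef_rot: [1.967, 2.445, 0.004]
ft_force: [-0.7, -1.5, 7.0]
grip_width: -0.001
```

drive_tool([
  [[0, 0, 0.1], [0, 0, 0]],
  [[0, 0, 0.2], [0, 0, 0]],
])

```text
t: 6.4
tool_pos: [0.5528, -0.1772, 0.0433]
eef_rot: [1.967, 2.445, 0.004]
ft_force: [-0.4, -0.9, 7.3]
grip_width: 0.001
```

drive_tool([
  [[0, 0, 0.1], [0, 0, 0]],
  [[0, 0, 0.2], [0, 0, 0]],
])

```text
t: 6.65
tool_pos: [0.5528, -0.177, 0.0413]
eef_rot: [1.968, 2.445, 0.005]
ft_force: [0.1, -0.9, 6.2]
grip_width: -0.001
```

drive_tool([
  [[0, 0, 0.1], [0, 0, 0]],
  [[0, 0, 0.2], [0, 0, 0]],
])

```text
t: 6.9
tool_pos: [0.5527, -0.1768, 0.0394]
eef_rot: [1.968, 2.446, 0.005]
ft_force: [0.4, -1.8, 6.4]
grip_width: 0.003
```

drive_tool([
  [[0, 0, 0.1], [0, 0, 0]],
  [[0, 0, 0.2], [0, 0, 0]],
])

```text
t: 7.15
tool_pos: [0.5527, -0.1766, 0.0375]
eef_rot: [1.968, 2.446, 0.006]
ft_force: [-0.5, -1.3, 7.2]
grip_width: -0.001
```

drive_tool([
  [[0, 0, 0.1], [0, 0, 0]],
  [[0, 0, 0.2], [0, 0, 0]],
])

```text
t: 7.4
tool_pos: [0.5527, -0.1764, 0.0356]
eef_rot: [1.969, 2.446, 0.006]
ft_force: [-0.3, -0.1, 6.5]
grip_width: -0.003
```

drive_tool([
  [[0, 0, 0.1], [0, 0, 0]],
  [[0, 0, 0.2], [0, 0, 0]],
])

```text
t: 7.65
tool_pos: [0.5526, -0.176, 0.0337]
eef_rot: [1.969, 2.447, 0.007]
ft_force: [-0.3, -0.5, 6.9]
grip_width: 0.001
```

drive_tool([
  [[0, 0, 0.1], [0, 0, 0]],
  [[0, 0, 0.2], [0, 0, 0]],
])

```text
t: 7.9
tool_pos: [0.5525, -0.1757, 0.0318]
eef_rot: [1.969, 2.447, 0.007]
ft_force: [0.2, -0.7, 7.4]
grip_width: -0.002
```

drive_tool([
  [[0, 0, 0.1], [0, 0, 0]],
  [[0, 0, 0.2], [0, 0, 0]],
])

```text
t: 8.15
tool_pos: [0.5525, -0.1754, 0.0299]
eef_rot: [-1.969, -2.447, -0.008]
ft_force: [-0.5, -0.9, 8.2]
grip_width: 0.003
```

drive_tool([
  [[0, 0, 0.08], [0, 0, 0]],
  [[0, 0, 0.15], [0, 0, 0]],
])

```text
t: 8.4
tool_pos: [0.5524, -0.1751, 0.0286]
eef_rot: [-1.969, -2.447, -0.009]
ft_force: [-0.2, -1.2, 7.1]
grip_width: -0.003
```

drive_tool([
  [[0, 0, 0.08], [0, 0, 0]],
  [[0, 0, 0.15], [0, 0, 0]],
])

```text
t: 8.65
tool_pos: [0.5524, -0.1749, 0.0272]
eef_rot: [-1.969, -2.446, -0.009]
ft_force: [-0.9, -1.7, 7.4]
grip_width: 0.001
```

```bash
python3 - <<'E'
from h import *
s=monitor.sense(); print(s["tool_pos"],s["ft_force"],wj(s["tool_pos"]).round(4))
move(jw(*wj(s["tool_pos"])),down(YAW))
E
```

```text
[ 0.55237069 -0.17485967  0.02718125] [-0.89462468 -1.674103    7.40073258] [-0.1529 -0.0084  0.0272]
shift cm [-0.0, -0.0, -0.0] turn [0.004, -0.005, 0.002]
```

drive_tool([
  [[0, 0, 0.06], [0, 0, 0]],
  [[0, 0, 0.12], [0, 0, 0]],
])

```text
t: 8.9
tool_pos: [0.5524, -0.1746, 0.0262]
eef_rot: [-1.969, -2.446, -0.01]
ft_force: [-1.1, -2.0, 7.6]
grip_width: -0.002
```

drive_tool([
  [[0, 0, 0.06], [0, 0, 0]],
  [[0, 0, 0.12], [0, 0, 0]],
])

```text
t: 9.15
tool_pos: [0.5525, -0.1744, 0.0253]
eef_rot: [-1.969, -2.446, -0.011]
ft_force: [-1.5, -1.1, 11.2]
grip_width: 0.004
```

drive_tool([
  [[0, 0, 0.05], [0, 0, 0]],
  [[0, 0, 0.08], [0, 0, 0]],
])

```text
t: 9.4
tool_pos: [0.5525, -0.1743, 0.0252]
eef_rot: [-1.969, -2.445, -0.012]
ft_force: [-3.2, -1.2, 13.8]
grip_width: 0.002
```

```bash
python3 - <<'E'
from h import *
s=monitor.sense(); print(s["tool_pos"],s["ft_force"],wj(s["tool_pos"]).round(4),s["grip_width"])
for c in ("scene","side"):
    im=read_camera(c); u,v=proj(c,jw(-.10,0,.05)).astype(int); im=im[v-50:v+50,u-60:u+60,::-1]
    cv2.imwrite(f"pics/{c}2.png",cv2.resize(im,None,fx=5,fy=5,interpolation=cv2.INTER_CUBIC))
a=cv2.imread("pics/scene2.png");b=cv2.imread("pics/side2.png"); cv2.imwrite("pics/both2.png",cv2.resize(np.hstack([a,b]),(800,333)))
E
```

```text
[ 0.552529   -0.17433839  0.02516131] [-3.16111889 -1.159934   13.78864113] [-0.1524 -0.0087  0.0252] 0.0020884466498535315
```

View pics/both2.png

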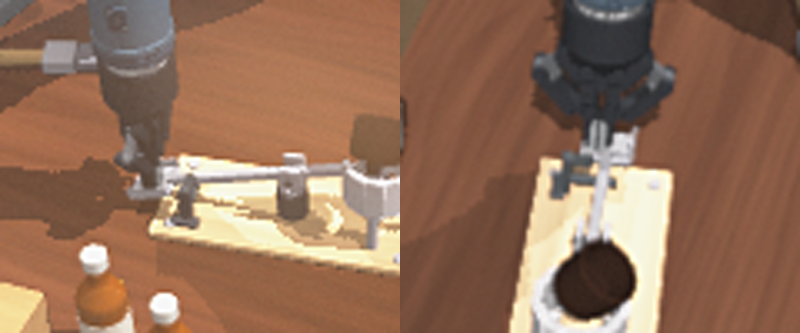

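drive_tool([
  [[0, 0.2, 0.07], [0, 0, 0]],
  [[0.0, 0.4, 0.08], [0, 0, -0.01]],
  [[0.02, 0.6, 0.08], [0, 0, -0.02]],
  [[0.03, 0.8, 0.08], [0, 0, -0.03]],
])

```text
t: 10.0
tool_pos: [0.5584, -0.1726, 0.025]
eef_rot: [-1.93, -2.472, -0.01]
ft_force: [-6.9, -0.7, 17.2]
grip_width: 0.0
```

drive_tool([
  [[0.03, 0.2, 0.05], [0, 0, -0.015]],
  [[0.06, 0.4, 0.06], [0, 0, -0.03]],
  [[0.1, 0.6, 0.06], [0, 0, -0.045]],
  [[0.13, 0.8, 0.06], [0, 0, -0.06]],
])

```text
t: 10.5
tool_pos: [0.5644, -0.1706, 0.0251]
eef_rot: [-1.855, -2.527, -0.008]
ft_force: [-6.6, -3.6, 16.1]
grip_width: 0.002
```

```bash
cat > look.py <<'E'
from h import *
import sys
n=sys.argv[1]; x=float(sys.argv[2]); z=float(sys.argv[3])
s=monitor.sense(); print(s["t"],s["tool_pos"],s["ft_force"],wj(s["tool_pos"]).round(4),s["grip_width"])
L=[]
for c in ("scene","side"):
    im=read_camera(c); u,v=proj(c,jw(x,0,z)).astype(int); L.append(cv2.resize(im[v-50:v+50,u-50:u+50,::-1],(400,400),interpolation=cv2.INTER_CUBIC))
cv2.imwrite(f"pics/{n}.png",np.hstack(L))
E
python3 look.py b3 -.1 .05
```

```text
10.5 [ 0.56436701 -0.17057724  0.0251266 ] [-6.63949098 -3.58395947 16.09367089] [-0.1513 -0.021   0.0251] 0.002166108302648536
```

View pics/b3.png

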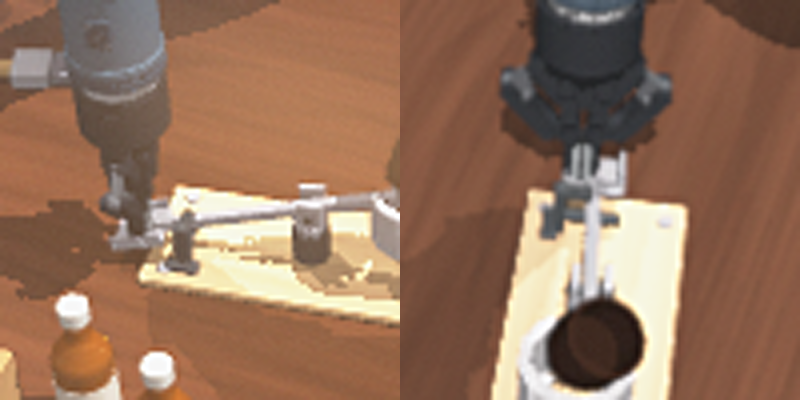

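drive_tool([
  [[0.04, 0.2, 0.05], [0, 0, -0.015]],
  [[0.08, 0.4, 0.06], [0, 0, -0.03]],
  [[0.12, 0.6, 0.06], [0, 0, -0.045]],
  [[0.16, 0.8, 0.06], [0, 0, -0.06]],
])

```text
t: 11.1
tool_pos: [0.5709, -0.1681, 0.0254]
eef_rot: [-1.78, -2.58, -0.006]
ft_force: [-4.8, -4.0, 15.1]
grip_width: -0.002
```

drive_tool([
  [[0.04, 0.2, 0.06], [0, 0, -0.015]],
  [[0.08, 0.4, 0.07], [0, 0, -0.03]],
  [[0.12, 0.6, 0.08], [0, 0, -0.045]],
  [[0.16, 0.8, 0.08], [0, 0, -0.05]],
])

```text
t: 11.6
tool_pos: [0.5767, -0.1657, 0.0256]
eef_rot: [-1.716, -2.623, -0.004]
ft_force: [-4.6, -4.5, 16.4]
grip_width: 0.001
```

```bash
python3 look.py b4 -.1 .05
```

```text
11.6 [ 0.57668327 -0.16567573  0.02555726] [-4.62608083 -4.50298907 16.35453895] [-0.1491 -0.0341  0.0256] 0.0007062751258087734
```

View pics/b4.png

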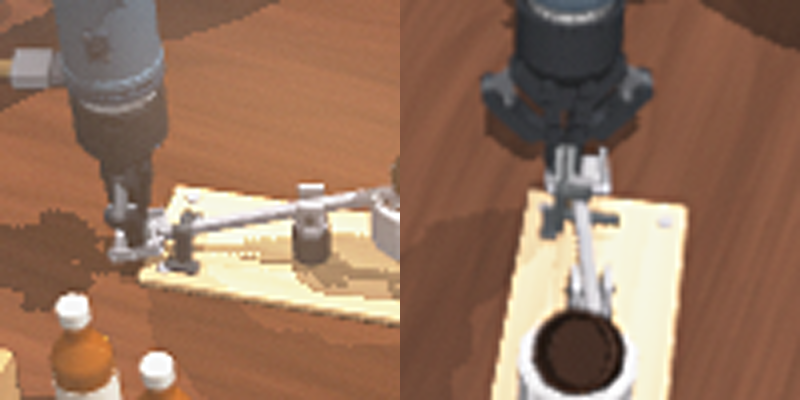

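drive_tool([
  [[0.04, 0.2, 0.06], [0, 0, -0.015]],
  [[0.08, 0.4, 0.07], [0, 0, -0.03]],
  [[0.12, 0.6, 0.08], [0, 0, -0.04]],
  [[0.16, 0.8, 0.08], [0, 0, -0.04]],
])

```text
t: 12.2
tool_pos: [0.5824, -0.1628, 0.0258]
eef_rot: [-1.665, -2.655, -0.001]
ft_force: [-7.2, -5.7, 18.2]
grip_width: 0.0
```

drive_tool([
  [[0.04, 0.15, 0.05], [0, 0, -0.01]],
  [[0.06, 0.3, 0.06], [0, 0, -0.02]],
  [[0.08, 0.4, 0.06], [0, 0, -0.02]],
])

```text
t: 12.58
tool_pos: [0.5833, -0.1628, 0.0259]
eef_rot: [-1.64, -2.668, 0.003]
ft_force: [-7.5, -6.2, 16.7]
grip_width: -0.002
```

```bash
python3 look.py b5 -.1 .05
```

```text
12.575 [ 0.58331426 -0.16280441  0.02588324] [-7.52501278 -6.15724247 16.70892213] [-0.1477 -0.0412  0.0259] -0.002006056553454379
```

View pics/b5.png

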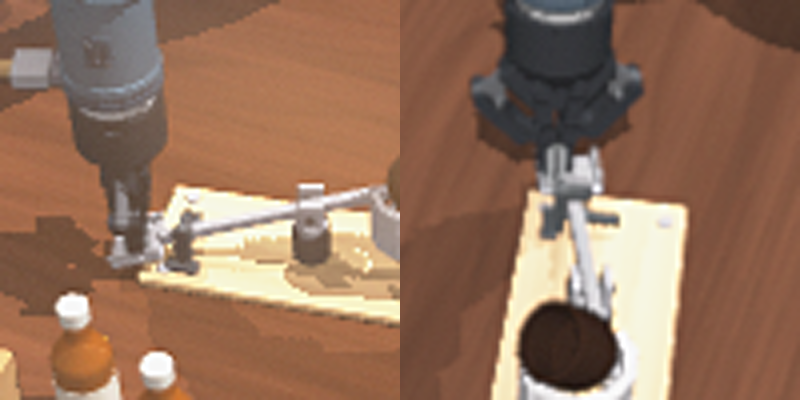

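drive_tool([
  [[0.0, 0.2, 0.05], [0, 0, 0]],
  [[0.0, 0.4, 0.05], [0, 0, 0]],
  [[0.0, 0.5, 0.05], [0, 0, 0]],
])

```text
t: 13.05
tool_pos: [0.5853, -0.1628, 0.0259]
eef_rot: [-1.641, -2.664, 0.008]
ft_force: [-8.6, -6.0, 15.0]
grip_width: 0.001
```

drive_tool([
  [[0.0, 0.2, 0.05], [0, 0, 0]],
  [[0.0, 0.4, 0.05], [0, 0, 0]],
  [[0.0, 0.6, 0.05], [0, 0, 0]],
])

```text
t: 13.42
tool_pos: [0.5865, -0.1627, 0.0256]
eef_rot: [-1.641, -2.658, 0.016]
ft_force: [-13.2, -5.5, 18.7]
grip_width: -0.0
```

```bash
python3 - <<'E'
from h import *
s=monitor.sense(); print(wj(s["tool_pos"]).round(4), (Ro.from_rotvec(s["eef_rot"]).as_matrix()).round(3)); f=s["ft_force"]; print(f,f[:2]@X,f[:2]@Y)
E
python3 look.py b6 -.1 .05
```

```text
[-0.1482 -0.0443  0.0256] [[-0.448  0.894 -0.02 ]
 [ 0.894  0.448  0.001]
 [ 0.01  -0.018 -1.   ]]
[-13.20293051  -5.51941335  18.69562333] -2.60080711018703 14.071854894758706
13.425 [ 0.58646346 -0.16266262  0.02563414] [-13.20293051  -5.51941335  18.69562333] [-0.1482 -0.0443  0.0256] -0.0004679689977103807
```

View pics/b6.png

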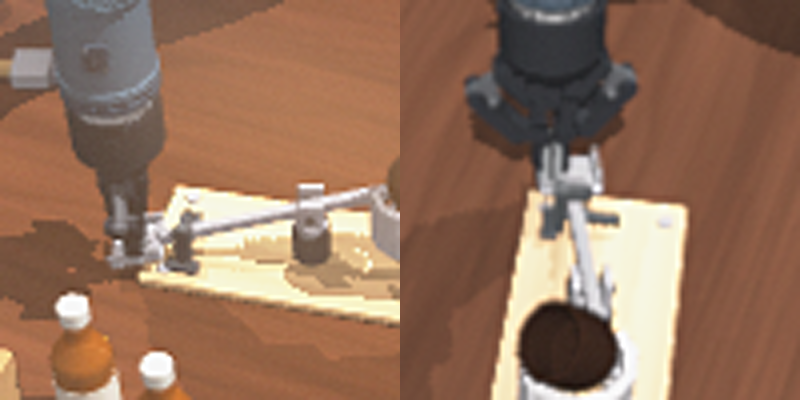

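drive_tool([
  [[0, 0.1, -0.1], [0, 0, 0]],
  [[0, 0.1, -0.25], [0, 0, 0]],
  [[0, 0.1, -0.4], [0, 0, 0]],
])

```text
t: 13.9
tool_pos: [0.5862, -0.1635, 0.0294]
eef_rot: [-1.642, -2.656, 0.018]
ft_force: [-1.9, -4.7, 4.0]
grip_width: 0.0
```

drive_tool([
  [[0, 0.05, -0.15], [0, 0, 0]],
  [[0, 0.0, -0.3], [0, 0, 0]],
  [[0, 0, -0.4], [0, 0, 0]],
])

```text
t: 14.28
tool_pos: [0.586, -0.1636, 0.0333]
eef_rot: [-1.642, -2.656, 0.019]
ft_force: [-0.1, -3.5, 0.8]
grip_width: 0.001
```

```bash
python3 look.py b7 -.1 .05
```

```text
14.275 [ 0.58601209 -0.16359689  0.03327754] [-0.08805891 -3.47780597  0.8296286 ] [-0.149  -0.0437  0.0333] 0.0008307638734820095
```

View pics/b7.png

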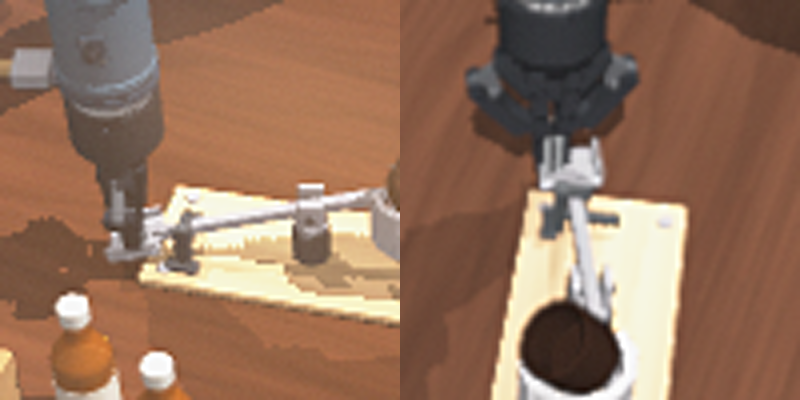

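drive_tool([
  [[0, -0.1, -0.3], [0, 0, 0]],
  [[0, -0.3, -0.8], [0, 0, 0]],
  [[0, -0.3, -2], [0, 0, 0]],
  [[0, -0.3, -5], [0, 0, 0]],
  [[0, -0.3, -10], [0, 0, 0]],
  [[0, -0.3, -15], [0, 0, 0]],
  [[0, -0.3, -15], [0, 0, 0]],
])

```text
t: 15.25
tool_pos: [0.5897, -0.1654, 0.1882]
eef_rot: [-1.646, -2.662, 0.013]
ft_force: [-0.3, 0.2, -0.8]
grip_width: -0.002
```

```bash
python3 look.py b8 -.02 .06; python3 - <<'E'
from h import *
cv2.imwrite("pics/w8.png",read_camera("wrist")[:,:,::-1])
E
```

```text
15.25 [ 0.58965346 -0.16543038  0.18822893] [-0.25922611  0.21484401 -0.75482418] [-0.1516 -0.0468  0.1882] -0.0022157612164769623
```

View pics/b8.png

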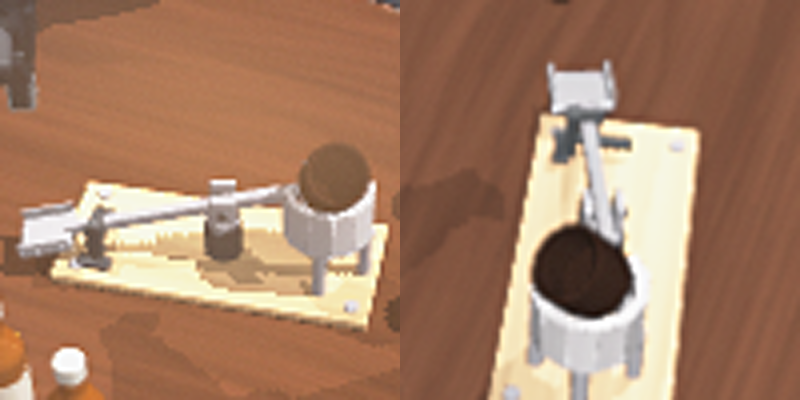

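View pics/w8.png

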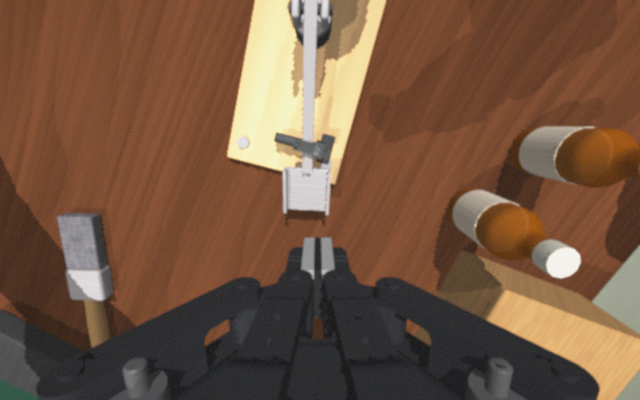

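```bash
python3 - <<'E'
from h import *
move(jw(.05,0,.26),down(YAW))
E
```

```text
shift cm [20.5, 0.55, -7.5] turn [-0.022, -0.009, 0.251]
```

drive_tool([
  [[10, 0.3, -6], [-0.01, -0.004, 0.12]],
  [[20.5, 0.6, -7.5], [-0.022, -0.009, 0.25]],
  [[20.5, 0.6, -7.5], [-0.022, -0.009, 0.25]],
  [[20.5, 0.6, -7.5], [-0.022, -0.009, 0.25]],
  [[20.5, 0.6, -7.5], [-0.022, -0.009, 0.25]],
  [[20.5, 0.6, -7.5], [-0.022, -0.009, 0.25]],
], jaw=0)

```text
t: 16.15
tool_pos: [0.5014, 0.0211, 0.2592]
eef_rot: [-1.972, -2.445, 0.003]
ft_force: [0.1, -1.5, -0.2]
grip_width: 0.999
```

```bash
python3 - <<'E'
from h import *
s=monitor.sense(); print(wj(s["tool_pos"]),s["grip_width"])
K,M=wcam(); np.savez("w9.npz",K=K,M=M)
im=read_camera("wrist")[:,:,::-1]; cv2.imwrite("pics/w9.png",im)
c=im[20:240,200:440]; cv2.imwrite("pics/w9c.png",cv2.resize(c,None,fx=2.6,fy=2.6,interpolation=cv2.INTER_CUBIC))
for l in ["cup_center","socket"]:
  for c in ["wrist","side","scene"]:
    if c!="wrist": read_camera(c)
    print(l,c,[(np.round(d["location"],1).tolist(),round(d["p"],2)) for d in nets.pinpoint(c,l)[:3]])
E
```

```text
[ 4.94139303e-02 -1.42163933e-05  2.59194477e-01] 0.9988559994241277
cup_center wrist [([323.0, 148.4], 0.83), ([343.0, 46.6], 0.67)]
cup_center side [([315.8, 265.2], 0.83), ([334.3, 205.5], 0.36)]
cup_center scene [([349.1, 193.1], 0.75), ([379.9, 226.5], 0.74)]
socket wrist [([456.3, 290.8], 0.4)]
socket side [([328.7, 209.4], 0.82)]
socket scene [([349.2, 197.0], 0.66)]
```

View pics/w9c.png

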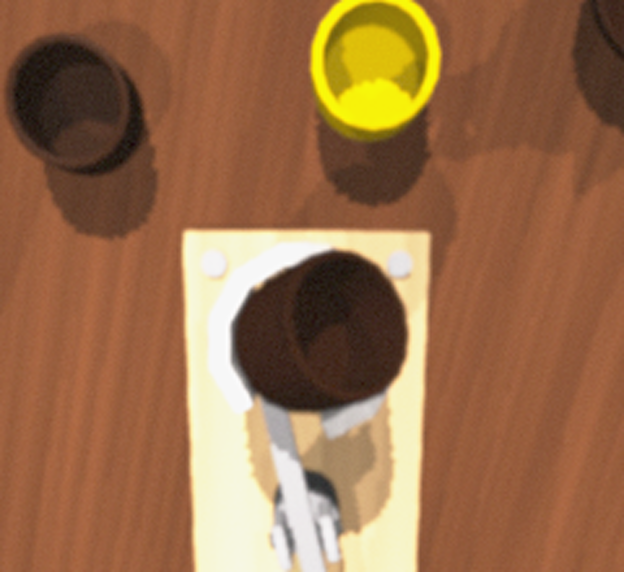

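```bash
python3 - <<'E'
from h import *
im=cv2.imread("pics/w9.png")[100:190,270:370]; a=cv2.resize(im,(800,720),interpolation=cv2.INTER_CUBIC)[:600]
a=np.clip(a.astype(float)*1.8,0,255).astype(np.uint8); cv2.imwrite("pics/w9z.png",a)
L=[]
for c in ("scene","side"):
    i=read_camera(c)[:,:,::-1]; cv2.imwrite(f"pics/{c}9.png",i); u,v=proj(c,jw(.09,0,.11)).astype(int); print(c,u-25,v-30)
    L.append(np.clip(cv2.resize(i[v-30:v+20,u-25:u+25],(400,400),interpolation=cv2.INTER_CUBIC)*1.8,0,255).astype(np.uint8))
cv2.imwrite("pics/b9.png",np.hstack(L))
E
```

```text
scene 325 165
side 306 180
```

View pics/w9z.png

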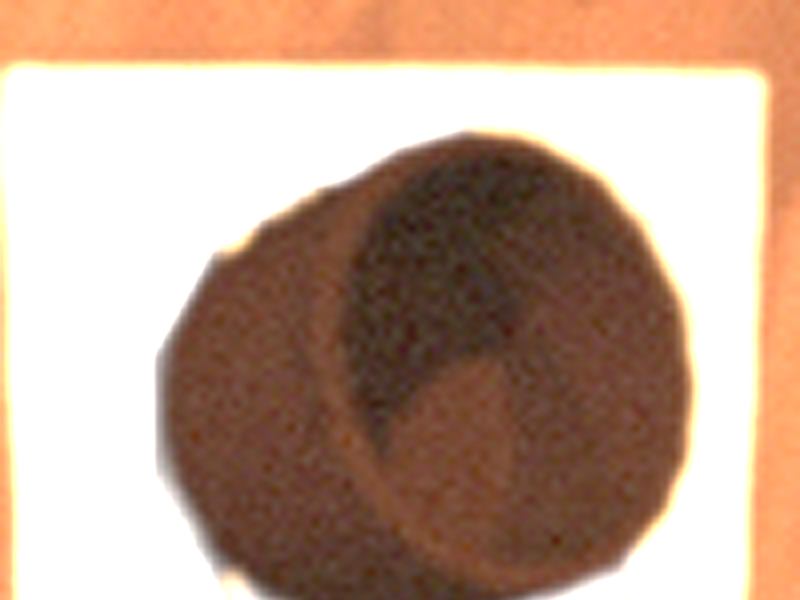

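View pics/b9.png

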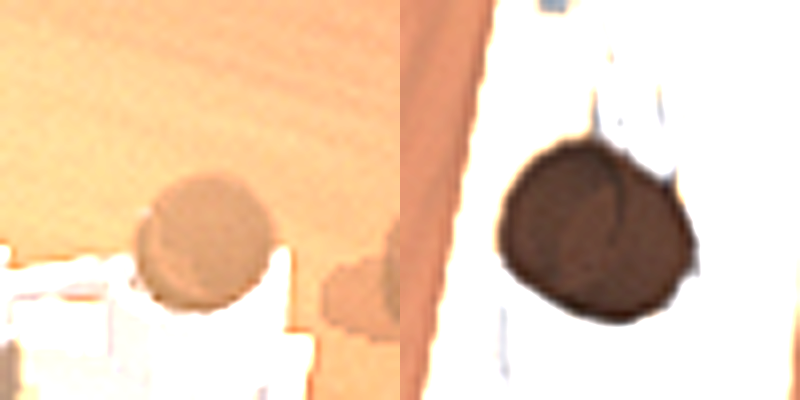

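```bash
python3 - <<'E'
from h import *
from scipy.optimize import least_squares
d=np.load("w9.npz");K,M=d["K"],d["M"]
W=np.array([(480,131),(540,150),(590,185),(650,250),(685,330),(690,400),(670,480),(615,570),(318,330),(345,230),(345,450),(400,540)])/8+[270,100]
S=np.array([(205,172),(255,190),(275,240),(260,285),(205,309),(150,285),(137,245),(155,195)])/8+[325,165]
D=np.array([(137+0,0)])
def axis(a,b): v=np.array([np.sin(a)*np.cos(b),np.sin(a)*np.sin(b),np.cos(a)]); return v
def circ(p,off,r=.027,n=180):
    a=axis(p[3],p[4]); e=np.cross(a,[.3,.9,.1]);e/=np.linalg.norm(e);f=np.cross(a,e); t=np.linspace(0,2*np.pi,n)
    return p[:3]+a*off+r*(np.cos(t)[:,None]*e+np.sin(t)[:,None]*f)
def pw(P): q=(P-M[:3,3])@M[:3,:3]@K.T; return q[:,:2]/q[:,2:]
def ps(c,P): K_,R,t=cam(c); q=(P@R.T+t)@K_.T; return q[:,:2]/q[:,2:]
def res(p,ws=1):
    C=circ(p,.02); a=pw(C);b=ps("scene",C)
    r=[np.min(np.linalg.norm(a-w,axis=1)) for w in W]+[ws*np.min(np.linalg.norm(b-w,axis=1)) for w in S]
    return np.array(r)
for ws in (0,.5,1):
  best=None
  for a in (.5,.8):
    for b in (-.3,.2):
      o=least_squares(res,[.5,.06,.115,a,b],args=(ws,),x_scale=[.01,.01,.01,.2,.2])
      if best is None or o.cost<best.cost: best=o
  p=best.x; print(ws,p.round(4),"cost",best.cost,"rimc",(p[:3]+.02*axis(p[3],p[4])).round(4),"tilt",np.degrees(p[3:]).round(1),"jig",wj(p[:3]).round(4), "rms W,S",np.sqrt((res(p)[:12]**2).mean()),np.sqrt((res(p)[12:]**2).mean()))
  low=circ(p,-.02);hi=circ(p,.02); print("base low z",low[:,2].min(),"rim z",hi[:,2].min(),hi[:,2].max())
np.save("cup.npy",p)
# overlay
a=cv2.imread("pics/w9.png"); L=[]
for im,f,o,s in ((a,pw,(270,100),5),(cv2.imread("pics/scene9.png"),lambda P:ps("scene",P),(325,165),8),(cv2.imread("pics/side9.png"),lambda P:ps("side",P),(306,180),8)):
    n=80 if s==5 else 50
    z=cv2.resize(im[o[1]:o[1]+n,o[0]:o[0]+n],(400,400),interpolation=cv2.INTER_CUBIC)
    for off,col in ((.02,(0,255,0)),(-.02,(255,255,0))):
        cv2.polylines(z,[((f(circ(p,off))-o+.5)*s).astype(int)],True,col,1)
    L.append(z)
cv2.imwrite("pics/fit.png",cv2.resize(np.hstack(L),(800,267)))
E
```

```text
0 [0.4971 0.061  0.1035 0.6654 0.6367] cost 1.1630194428986211 rimc [0.507  0.0684 0.1193] tilt [38.1 36.5] jig [ 0.0894 -0.0043  0.1035] rms W,S 0.44026875180557257 1.4452838575551592
base low z 0.07113476884441039 rim z 0.10260230463853667 0.13593694612349125Traceback (most recent call last):
  File "<stdin>", line 21, in <module>
    return func(*args, **kwargs)
    result = trf(vector_fun.fun, vector_fun.jac, x0, f0, J0, lb, ub, ftol, xtol,
                 gtol, max_nfev, x_scale, loss_function, tr_solver,
                 tr_options.copy(), verbose, callback=callback_wrapped)
    return trf_no_bounds(
        fun, jac, x0, f0, J0, ftol, xtol, gtol, max_nfev, x_scale,
        loss_function, tr_solver, tr_options, verbose, callback=callback)
    J = jac(x)
    self._update_jac()
    ~~~~~~~~~~~~~~~~^^
    self.J = self.jac_wrapped(xp_copy(self.x), f0=self.f)
             ~~~~~~~~~~~~~~~~^^^^^^^^^^^^^^^^^^^^^^^^^^^^
    J, dct = approx_derivative(
             ~~~~~~~~~~~~~~~~~^
        self.fun,
        ^^^^^^^^^
    ...<2 lines>...
        **self.finite_diff_options,
        ^^^
[... 234 characters left out ...]
^^^^^^^^^^^^^^^^^^^^
                             mf)
                             ^^^
    df = [f_eval - f0 for f_eval in f_evals]
                                    ^^^^^^^
    f = np.atleast_1d(self.fun(x, *self.args, **self.kwargs))
                      ~~~~~~~~^^^^^^^^^^^^^^^^^^^^^^^^^^^^^^
    return np.atleast_1d(self.fun(x))
                         ~~~~~~~~^^^
    return self.f(x, *self.args, **self.kwargs)
           ~~~~~~^^^^^^^^^^^^^^^^^^^^^^^^^^^^^^
  File "<stdin>", line 14, in res
  File "<stdin>", line 12, in ps
  File "h.py", line 4, in cam
    i=camera_info(c); R=cv2.Rodrigues(i["rvec"])[0]; return i["K"],R,i["tvec"]
ValueError: time passes only in moves, steps and waits
```

```bash
sed -i 's/^def cam(c):/_C={}\ndef cam(c):\n    if c in _C: return _C[c]\n    _C[c]=_cam(c); return _C[c]\ndef _cam(c):/' h.py
cat > fit.py <<'E'
from h import *
from scipy.optimize import least_squares
d=np.load("w9.npz");K,M=d["K"],d["M"]
W=np.array([(480,131),(540,150),(590,185),(650,250),(685,330),(690,400),(670,480),(615,570),(318,330),(345,230),(345,450),(400,540)])/8+[270,100]
H=np.array([(395,155),(345,185),(300,212),(250,245)])/8+[270,100]
S=np.array([(205,172),(255,190),(275,240),(260,285),(205,309),(150,285),(137,245),(155,195)])/8+[325,165]
D=np.array([(180,138),(140,150),(110,180),(100,230)])/8+[306,180]
def axis(a): return np.array([a[0],a[1],np.sqrt(max(1e-6,1-a[0]**2-a[1]**2))])
def circ(p,off,r=.027,n=180):
    a=axis(p[3:]); e=np.cross(a,[.3,.9,.1]);e/=np.linalg.norm(e);f=np.cross(a,e); t=np.linspace(0,2*np.pi,n)
    return p[:3]+a*off+r*(np.cos(t)[:,None]*e+np.sin(t)[:,None]*f)
def pw(P): q=(P-M[:3,3])@M[:3,:3]@K.T; return q[:,:2]/q[:,2:]
def ps(c,P): K_,R,t=cam(c); q=(P@R.T+t)@K_.T; return q[:,:2]/q[:,2:]
def hull(Q): return cv2.convexHull(Q.astype(np.float32))
def hd(Q,pts): h=hull(Q); return [cv2.pointPolygonTest(h,(float(x),float(y)),True) for x,y in pts]
def res(p,ws=1,wd=1):
    C=circ(p,.02);B=circ(p,-.02); a=pw(C);b=ps("scene",C)
    r=hd(a,W)+hd(np.r_[a,pw(B)],H)+[ws*x for x in hd(b,S)]+[wd*x for x in hd(np.r_[ps("side",C),ps("side",B)],D)]
    return np.array(r)
for ws,wd in ((0,0),(0,1),(.7,1)):
  o=min((least_squares(res,[.5,.06,.115,a,b],args=(ws,wd),x_scale=[.01,.01,.01,.2,.2],diff_step=1e-3) for a in (.4,.7) for b in (0,.4)),key=lambda o:o.cost)
  p=o.x; a=axis(p[3:]); r=res(p)
  print(ws,wd,"c",p[:3].round(4),"axis",a.round(3),"tilt",np.degrees(np.arccos(a[2])).round(1),"az",np.degrees(np.arctan2(a[1],a[0])).round(1),"jig",wj(p[:3]).round(4),"rms",[round(float(np.sqrt((q**2).mean())),2) for q in (r[:12],r[12:16],r[16:24],r[24:])])
  low=circ(p,-.02);hi=circ(p,.02); print("  base z",low[:,2].min().round(3),"rim z",hi[:,2].min().round(3),hi[:,2].max().round(3))
np.save("cup.npy",p)
L=[]
for im,f,o,s in ((cv2.imread("pics/w9.png"),pw,(270,100),5),(cv2.imread("pics/scene9.png"),lambda P:ps("scene",P),(325,165),8),(cv2.imread("pics/side9.png"),lambda P:ps("side",P),(306,180),8)):
    n=80 if s==5 else 50
    z=cv2.resize(im[o[1]:o[1]+n,o[0]:o[0]+n],(400,400),interpolation=cv2.INTER_CUBIC)
    for off,col in ((.02,(0,255,0)),(-.02,(255,255,0))):
        cv2.polylines(z,[((f(circ(p,off))-o+.5)*s).astype(int)],True,col,1)
    L.append(z)
cv2.imwrite("pics/fit.png",cv2.resize(np.hstack(L),(800,267)))
E
python3 fit.py
```

```text
0 0 c [0.4974 0.0607 0.1025] axis [0.473 0.395 0.788] tilt 38.0 az 39.9 jig [ 0.089  -0.0045  0.1025] rms [0.47, 0.46, 1.61, 1.57]
  base z 0.07 rim z 0.102 0.135
0 1 c [0.4967 0.0605 0.1086] axis [0.493 0.413 0.766] tilt 40.0 az 39.9 jig [ 0.0889 -0.0038  0.1086] rms [0.57, 0.5, 0.79, 0.85]
  base z 0.076 rim z 0.107 0.141
0.7 1 c [0.4966 0.0605 0.1101] axis [0.499 0.413 0.762] tilt 40.4 az 39.6 jig [ 0.0889 -0.0037  0.1101] rms [0.61, 0.58, 0.64, 0.77]
  base z 0.077 rim z 0.108 0.143
```

View pics/fit.png

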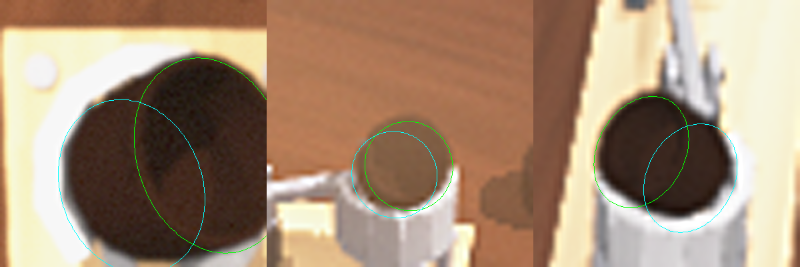

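```bash
python3 - <<'E'
from h import *
a=np.radians(40)
R=down(a); T=np.array([.5012,.0644,.18])
move(T,R); print(monitor.sense()["t"],monitor.sense()["qpos"].round(2))
for p in [(330,310),(345,345)]: print(onplane("side",p,.02))
for c,p in [("scene",(440,212)),("scene",(412,222))]: print(onplane(c,p,.02))
t=[onplane("side",(230+u/2.3,120+v/2.3),.016)[:2] for u,v in [(124,370),(219,452),(27,460)]]; print("tray corners",np.round(t,3), "centre",(t[1]+t[2])/2)
E
```

```text
shift cm [4.17, 0.85, 8.0] turn [0.0, 0.0, 1.086]
16.8 [-0.62  0.28  0.58  1.92 -0.18  1.    0.26]
[0.4218548  0.27163463 0.02      ]
[0.36433773 0.33801614 0.02      ]
[0.35285123 0.33811742 0.02      ]
[0.43763364 0.2637833  0.02      ]
tray corners [[0.553 0.237]
 [0.427 0.289]
 [0.604 0.363]] centre [0.51583853 0.32606454]
```

drive_tool([
  [[2, 0.4, 0], [0, 0, 0.18]],
  [[4.2, 0.85, 0], [0, 0, 0.36]],
  [[4.2, 0.85, 0], [0, 0, 0.54]],
  [[4.2, 0.85, 2], [0, 0, 0.72]],
  [[4.2, 0.85, 4], [0, 0, 0.9]],
  [[4.2, 0.85, 6], [0, 0, 1.086]],
  [[4.2, 0.85, 8], [0, 0, 1.086]],
  [[4.2, 0.85, 8], [0, 0, 1.086]],
  [[4.2, 0.85, 8], [0, 0, 1.086]],
])

```text
t: 17.92
tool_pos: [0.5016, 0.0647, 0.1807]
eef_rot: [2.951, 1.075, 0.001]
ft_force: [0.1, -0.4, 0.2]
grip_width: 1.001
```

```bash
python3 - <<'E'
from h import *
print("handle end",tri(dict(side=(331,309),scene=(412.5,222.5))))
a=np.radians(40)
move([.5012,.0644,.10],down(a)); print(monitor.sense()["qpos"].round(2))
K,M=wcam(); p=np.load("cup.npy")
cv2.imwrite("pics/w10.png",read_camera("wrist")[:,:,::-1])
from fit import circ
E
```

```text
handle end [0.4226535  0.26249898 0.00397536]
shift cm [-0.06, -0.01, 8.07] turn [0.001, -0.001, 0.0]
[-0.79  0.44  0.73  1.99 -0.38  0.85 -0.72]
0 0 c [0.4974 0.0607 0.1025] axis [0.473 0.395 0.788] tilt 38.0 az 39.9 jig [ 0.089  -0.0045  0.1025] rms [0.47, 0.46, 1.61, 1.57]
  base z 0.07 rim z 0.102 0.135
0 1 c [0.4967 0.0605 0.1086] axis [0.493 0.413 0.766] tilt 40.0 az 39.9 jig [ 0.0889 -0.0038  0.1086] rms [0.57, 0.5, 0.79, 0.85]
  base z 0.076 rim z 0.107 0.141
0.7 1 c [0.4966 0.0605 0.1101] axis [0.499 0.413 0.762] tilt 40.4 az 39.6 jig [ 0.0889 -0.0037  0.1101] rms [0.61, 0.58, 0.64, 0.77]
  base z 0.077 rim z 0.108 0.143
```

View pics/w10.png

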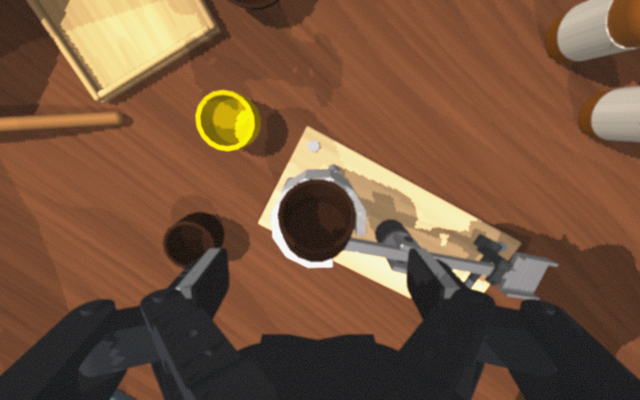

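drive_tool([
  [[0, 0, 3], [0, 0, 0]],
  [[0, 0, 5.5], [0, 0, 0]],
  [[0, 0, 7.2], [0, 0, 0]],
  [[0, 0, 7.7], [0, 0, 0]],
  [[0, 0, 7.7], [0, 0, 0]],
])

```text
t: 18.6
tool_pos: [0.5023, 0.0646, 0.1042]
eef_rot: [2.951, 1.075, 0.003]
ft_force: [0.5, 0.6, 0.0]
grip_width: 1.003
```

drive_tool([
  [[0, 0, 0.3], [0, 0, 0]],
  [[0, 0, 0.4], [0, 0, 0]],
  [[0, 0, 0.4], [0, 0, 0]],
  [[0, 0, 0.4], [0, 0, 0]],
  [[0, 0, 0.4], [0, 0, 0]],
  [[0, 0, 0.4], [0, 0, 0]],
  [[0, 0, 0.4], [0, 0, 0]],
  [[0, 0, 0.4], [0, 0, 0]],
], jaw=255, newtons=35)

```text
t: 19.6
tool_pos: [0.5027, 0.0647, 0.1004]
eef_rot: [2.951, 1.075, 0.004]
ft_force: [1.5, 0.1, 4.5]
grip_width: 0.62
```

```bash
python3 look.py b11 .09 .11; python3 - <<'E'
from h import *
cv2.imwrite("pics/w11.png",read_camera("wrist")[:,:,::-1])
E
```

```text
19.6 [0.50265727 0.06471912 0.10042815] [1.54877114 0.10137574 4.45615658] [ 0.0918 -0.0105  0.1004] 0.6199221560042487
```

View pics/b11.png

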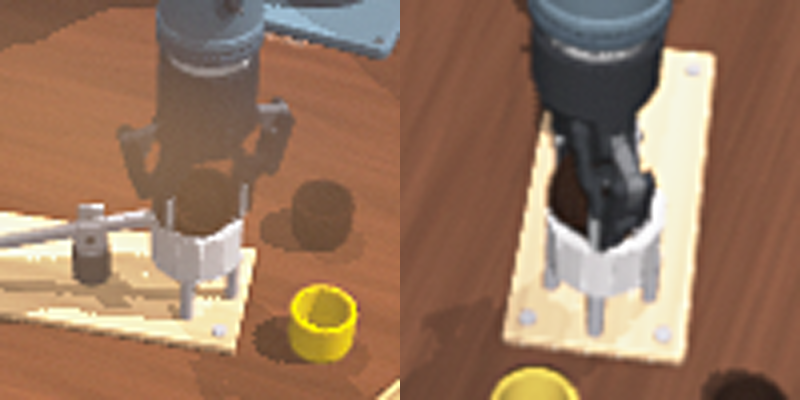

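View pics/w11.png

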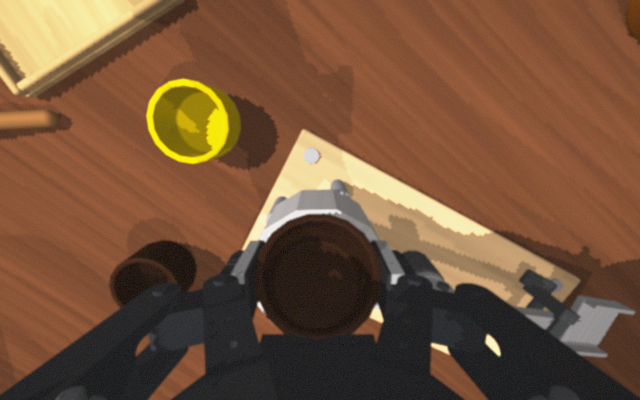

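drive_tool([
  [[0, 0, -0.4], [0, 0, 0]],
  [[0, 0, -1], [0, 0, 0]],
  [[0, 0, -2], [0, 0, 0]],
  [[0, 0, -3.5], [0, 0, 0]],
  [[0, 0, -5.5], [0, 0, 0]],
  [[0, 0, -7.5], [0, 0, 0]],
  [[0, 0, -9.5], [0, 0, 0]],
  [[0, 0, -10], [0, 0, 0]],
  [[0, 0, -10], [0, 0, 0]],
], newtons=45)

```text
t: 20.88
tool_pos: [0.5023, 0.0648, 0.2006]
eef_rot: [2.951, 1.075, 0.005]
ft_force: [0.2, 0.2, -0.7]
grip_width: 0.617
```

```bash
python3 look.py b12 .05 .13; python3 - <<'E'
from h import *
K,M=wcam(); np.savez("w12.npz",K=K,M=M)
cv2.imwrite("pics/w12.png",read_camera("wrist")[:,:,::-1])
E
```

```text
20.875 [0.50230921 0.06482872 0.20060734] [ 0.22279178  0.24430599 -0.69901453] [ 0.092  -0.0102  0.2006] 0.6171642810658007
```

View pics/b12.png

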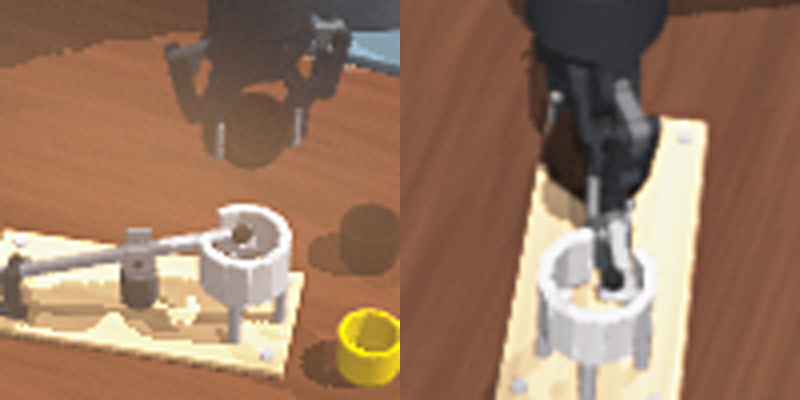

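View pics/w12.png

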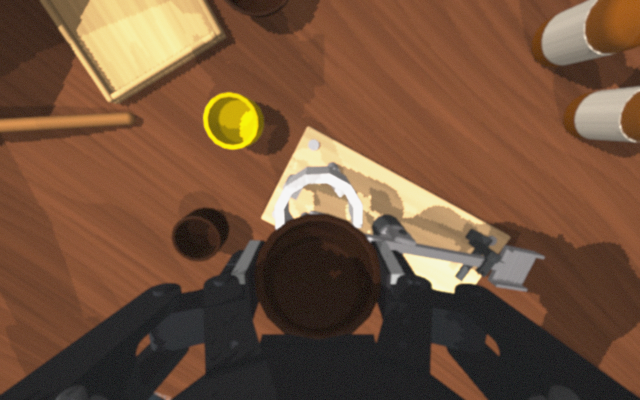

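```bash
cat > cal.py <<'E'
from h import *
# tool pose at grasp
Rg=Ro.from_rotvec([2.951,1.075,.004]); pg=np.array([.5027,.0647,.1004])
c=np.array([.4966,.0605,.1095]); ax=np.array([.499,.413,.762]); ax/=np.linalg.norm(ax)
ct=Rg.inv().apply(c-pg); at=Rg.inv().apply(ax)
E
python3 - <<'E'
from cal import *
print("cup in tool mm",ct*1000,"axis",at)
d=np.load("w12.npz");K,M=d["K"],d["M"]
s=monitor.sense(); R=Ro.from_rotvec(s["eef_rot"]); 
for tilt in (30,35,40,45):
    t=np.radians(tilt); a=np.array([np.sin(t),0,-np.cos(t)])
    e=np.cross(a,[0,1,0]); f=np.array([0,1,0.]); th=np.linspace(0,2*np.pi,60)
    P=ct+a*.02+.027*(np.cos(th)[:,None]*e+np.sin(th)[:,None]*f)
    Q=ct-a*.016+.023*(np.cos(th)[:,None]*e+np.sin(th)[:,None]*f)
    q=np.array([wproj(K,M,s["tool_pos"]+R.apply(p)) for p in P]); q2=np.array([wproj(K,M,s["tool_pos"]+R.apply(p)) for p in Q])
    print(tilt,"rim u",q[:,0].min().round(1),q[:,0].max().round(1),"v",q[:,1].min().round(1),q[:,1].max().round(1)," floor v",q2[:,1].min().round(1),q2[:,1].max().round(1),q2[:,0].min().round(1),q2[:,0].max().round(1))
im=cv2.imread("pics/w12.png")[205:345,245:395]; cv2.imwrite("pics/w12z.png",np.clip(cv2.resize(im,None,fx=5,fy=4.2,interpolation=cv2.INTER_CUBIC)*2.5,0,255))
E
```

```text
cup in tool mm [-7.35315003 -0.69217481 -9.11658262] axis [ 0.64924685  0.00602921 -0.76055386]
30 rim u 255.8 380.3 v 214.0 342.3  floor v 234.5 320.5 276.2 359.7
35 rim u 256.0 380.1 v 211.7 338.4  floor v 237.6 323.7 276.1 359.8
40 rim u 256.3 379.8 v 210.0 333.9  floor v 240.8 326.6 275.9 360.0
45 rim u 256.5 379.6 v 208.9 328.7  floor v 244.3 329.3 275.7 360.2[ WARN:0@0.883] global loadsave.cpp:1063 imwrite_ Unsupported depth image for selected encoder is fallbacked to CV_8U.
```

View pics/w12z.png

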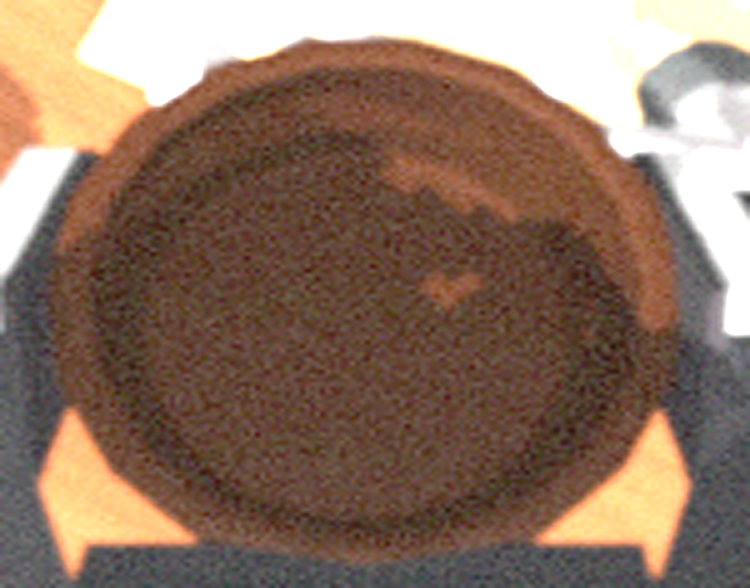

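```bash
cat >> cal.py <<'E'
ct=np.array([-.008,-.0007,-.009]); T=np.radians(38.5)
def place(cxyz,phi=np.radians(38),t=T):
    R=down(phi)*Ro.from_rotvec([0,t,0]); return np.asarray(cxyz)-R.apply(ct),R
E
python3 - <<'E'
from cal import *
p,R=place([.517,.326,.15]); print(p); move(p,R)
E
```

```text
[0.52677953 0.33275229 0.14793664]
shift cm [19.15, -18.93, 5.18] turn [-0.011, 0.671, 0.034]
```

drive_tool([
  [[4, -4, 0], [0, 0.1, 0]],
  [[8, -8, 0], [0, 0.22, 0]],
  [[12, -12, 1], [0, 0.34, 0.01]],
  [[16, -16, 2], [0, 0.46, 0.02]],
  [[19.2, -18.9, 4], [-0.01, 0.58, 0.03]],
  [[19.2, -18.9, 5.2], [-0.011, 0.671, 0.034]],
  [[19.2, -18.9, 5.2], [-0.011, 0.671, 0.034]],
  [[19.2, -18.9, 5.2], [-0.011, 0.671, 0.034]],
  [[19.2, -18.9, 5.2], [-0.011, 0.671, 0.034]],
])

```text
t: 22.15
tool_pos: [0.5427, 0.336, 0.1894]
eef_rot: [-2.672, -0.92, -0.809]
ft_force: [0.2, 0.2, -0.9]
grip_width: 0.617
```

```bash
python3 - <<'E'
from cal import *
p,R=place([.517,.326,.15]); move(p,R); s=monitor.sense(); print(s["t"],s["qpos"].round(2),s["grip_width"])
K,M=wcam(); np.savez("w13.npz",K=K,M=M)
im=read_camera("wrist")[:,:,::-1]; cv2.imwrite("pics/w13.png",im)
L=[]
for c in ("scene","side"):
    i=read_camera(c)[:,:,::-1]; cv2.imwrite(f"pics/{c}13.png",i); u,v=proj(c,[.517,.326,.1]).astype(int); print(c,u-50,v-50)
    L.append(cv2.resize(i[v-50:v+50,u-50:u+50],(400,400),interpolation=cv2.INTER_CUBIC))
cv2.imwrite("pics/b13.png",np.hstack(L))
for c in ("wrist","scene","side"): print([(np.round(d["location"],1).tolist(),round(d["p"],2)) for d in nets.pinpoint(c,"tray_in")[:2]])
E
```

```text
shift cm [-3.52, -0.68, 2.64] turn [-0.012, 0.08, -0.004]
22.15 [-0.92  0.38  0.39  2.14 -1.31  0.19 -0.26] 0.6172356089962492
scene 378 177
side 231 251
[]
[([424.9, 248.2], 0.91), ([350.9, 194.6], 0.67)]
[([280.5, 319.9], 0.78), ([217.6, 336.7], 0.3)]
```

View pics/w13.png

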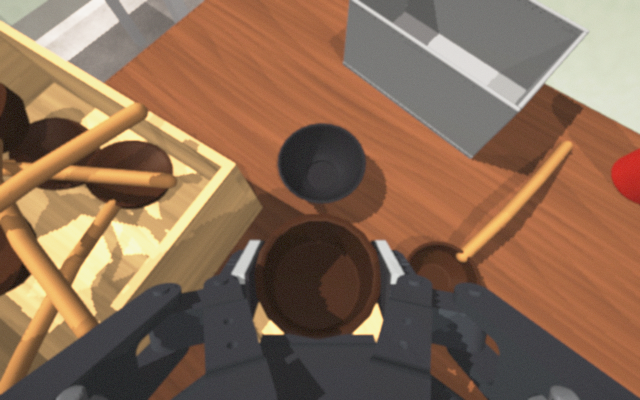

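View pics/b13.png

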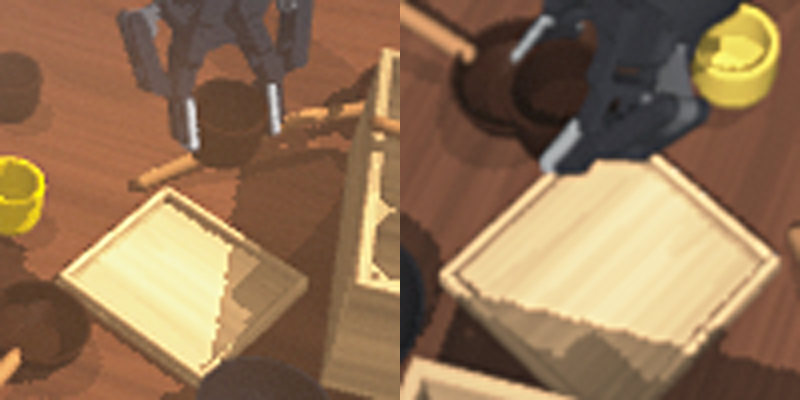

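```bash
python3 - <<'E'
from cal import *
move([.53,.29,.25],down(np.radians(107)))
E
```

```text
shift cm [0.17, 2.83, -7.2] turn [0.345, -0.525, -1.163]
```

drive_tool([
  [[0.1, 1.5, -4], [0.04, -0.06, -0.14]],
  [[0.2, 2.8, -7.2], [0.09, -0.13, -0.29]],
  [[0.2, 2.8, -7.2], [0.13, -0.2, -0.44]],
  [[0.2, 2.8, -7.2], [0.17, -0.26, -0.58]],
  [[0.2, 2.8, -7.2], [0.22, -0.33, -0.73]],
  [[0.2, 2.8, -7.2], [0.26, -0.4, -0.87]],
  [[0.2, 2.8, -7.2], [0.3, -0.46, -1.02]],
  [[0.2, 2.8, -7.2], [0.345, -0.525, -1.163]],
  [[0.2, 2.8, -7.2], [0.345, -0.525, -1.163]],
  [[0.2, 2.8, -7.2], [0.345, -0.525, -1.163]],
  [[0.2, 2.8, -7.2], [0.345, -0.525, -1.163]],
])

```text
t: 23.82
tool_pos: [0.53, 0.2895, 0.2503]
eef_rot: [-1.873, -2.522, -0.001]
ft_force: [1.2, -0.4, -0.4]
grip_width: 0.615
```

```bash
sed -i 's/phi=np.radians(38)/phi=np.radians(107)/' cal.py; python3 - <<'E'
from cal import *
move([.53,.29,.25],down(np.radians(107))); s=monitor.sense(); print(s["t"],s["qpos"].round(2),s["grip_width"])
p,R=place([.517,.326,.12]); print(p); move(p,R)
E
```

```text
shift cm [0.04, 0.02, 0.03] turn [0.0, -0.001, -0.003]
23.825 [-1.03  0.5   0.64  1.68 -0.33  1.08  0.  ] 0.6146960782232173
[0.51420086 0.33754978 0.11793664]
shift cm [5.04, -0.12, 13.24] turn [0.002, 0.671, -0.003]
```

drive_tool([
  [[1, 0, 2], [0, 0.12, 0]],
  [[2, 0, 4], [0, 0.24, 0]],
  [[3, -0.1, 6], [0, 0.36, 0]],
  [[4, -0.1, 8], [0, 0.48, 0]],
  [[5, -0.1, 10], [0, 0.6, 0]],
  [[5, -0.1, 12], [0.002, 0.671, -0.003]],
  [[5, -0.1, 13.2], [0.002, 0.671, -0.003]],
  [[5, -0.1, 13.2], [0.002, 0.671, -0.003]],
  [[5, -0.1, 13.2], [0.002, 0.671, -0.003]],
])

```text
t: 24.95
tool_pos: [0.5148, 0.3383, 0.1196]
eef_rot: [-1.516, -2.052, -0.531]
ft_force: [0.6, -0.3, -1.1]
grip_width: 0.615
```

```bash
cat > lk.py <<'E'
from cal import *
import sys
n=sys.argv[1]; z=float(sys.argv[2])
p,R=place([.517,.326,z]); move(p,R); s=monitor.sense(); print(s["t"],s["qpos"].round(2),s["grip_width"],s["tool_pos"],s["ft_force"])
Rn=Ro.from_rotvec(s["eef_rot"]); print("cup c",(s["tool_pos"]+Rn.apply(ct)).round(4),"axis",Rn.apply([np.sin(T),0,-np.cos(T)]).round(3))
K,M=wcam(); np.savez(n+".npz",K=K,M=M)
im=read_camera("wrist")[:,:,::-1]; cv2.imwrite(f"pics/w{n}.png",im)
L=[]
for c in ("scene","side"):
    i=read_camera(c)[:,:,::-1]; cv2.imwrite(f"pics/{c}{n}.png",i); u,v=proj(c,[.517,.326,.06]).astype(int); print(c,u-40,v-40)
    L.append(cv2.resize(i[v-40:v+40,u-40:u+40],(400,400),interpolation=cv2.INTER_CUBIC))
cv2.imwrite(f"pics/b{n}.png",np.hstack(L))
E
python3 lk.py 14 .12
```

```text
shift cm [-0.15, -0.08, 0.09] turn [0.0, 0.0, 0.002]
24.95 [-0.48  0.7   0.23  1.81 -1.07  0.99  0.78] 0.6147991460632442 [0.51481058 0.33834698 0.11957585] [ 0.59398258 -0.31326988 -1.10987082]
cup c [0.5176 0.3268 0.1216] axis [-0.002 -0.     1.   ]
scene 386 196
side 242 269
```

View pics/w14.png

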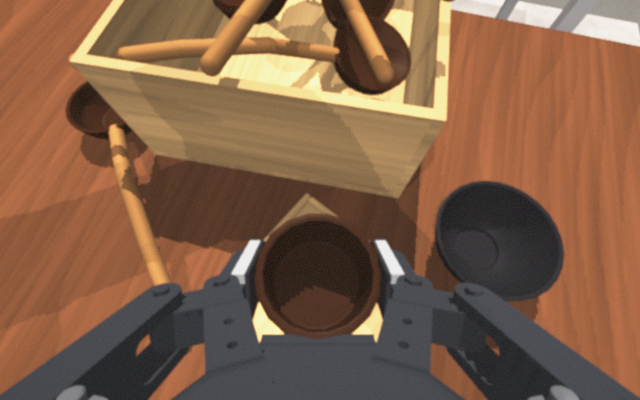

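View pics/b14.png

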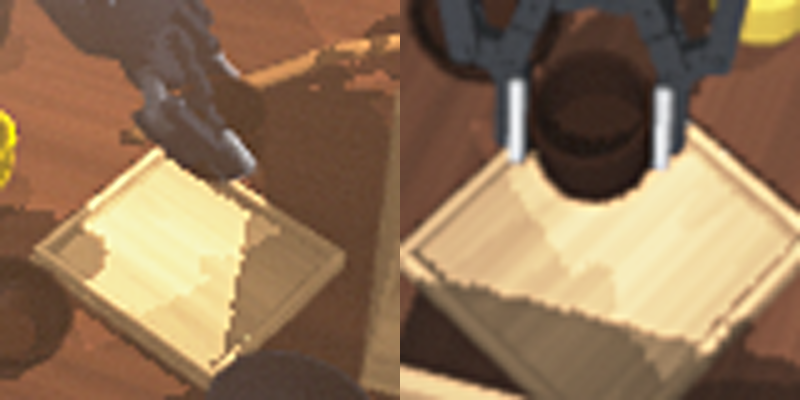

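```bash
python3 - <<'E'
from cal import *
c=lambda cam,u,v,o: onplane(cam,(o[0]+u/5,o[1]+v/5),.016)[:2].round(4)
o=(386,196); print("scene",[c("scene",*q,o) for q in [(35,248),(345,260),(210,388)]], (c("scene",35,248,o)+c("scene",345,260,o))/2)
print("scene net",onplane("scene",(424.9,248.2),.006), "side net",onplane("side",(280.5,319.9),.006),"tri",tri(dict(scene=(424.9,248.2),side=(280.5,319.9))))
d=cv2.imread("pics/side14.png")
z=cv2.resize(d[255:385,220:350],(780,780)[:2],interpolation=cv2.INTER_CUBIC)[:600]
s=monitor.sense();R=Ro.from_rotvec(s["eef_rot"]);cc=s["tool_pos"]+R.apply(ct)
th=np.linspace(0,2*np.pi,90)
for off in (-.02,.02):
    P=np.c_[cc[0]+.027*np.cos(th),cc[1]+.027*np.sin(th),np.full(90,cc[2]+off)]
    q=np.array([proj("side",p) for p in P]); cv2.polylines(z,[((q-[220,255]+.5)*6).astype(int)],True,(0,255,0),1)
cv2.imwrite("pics/sidez.png",np.clip(z.astype(float)*1.6,0,255).astype(np.uint8))
E
```

```text
scene [array([0.5582, 0.2365]), array([0.4877, 0.4168]), array([0.6187, 0.3638])] [0.52295 0.32665]
scene net [0.51844236 0.33048996 0.006     ] side net [0.52330201 0.3283696  0.006     ] tri [0.52232657 0.33046124 0.01065418]
```

View pics/sidez.png

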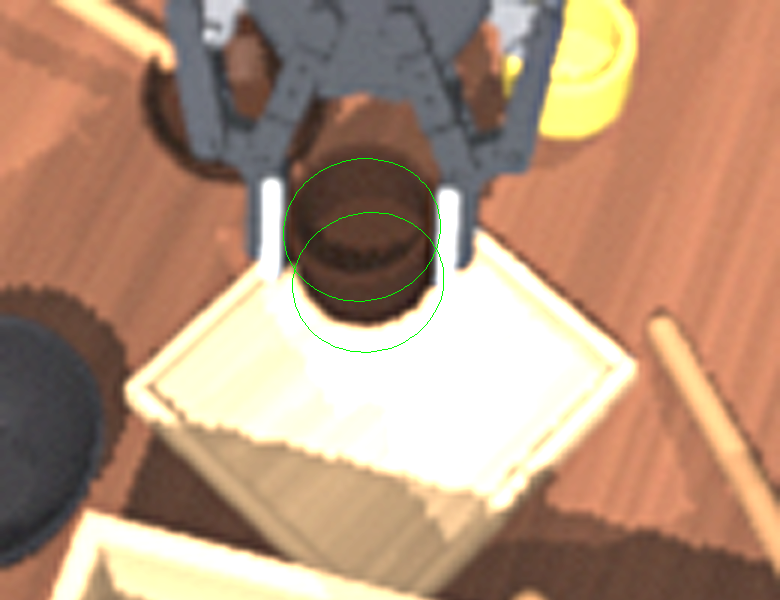

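```bash
python3 - <<'E'
from cal import *
s=monitor.sense();R=Ro.from_rotvec(s["eef_rot"])
for v in [(0,.027,-.006),(0,-.027,-.006),(.011,.03,-.006),(-.011,.03,-.006),(0,.027,-.019),(0,-.027,-.019)]:
    P=s["tool_pos"]+R.apply(v); print(v,P.round(3),((proj("side",P)-[220,255]+.5)*6).round(0),((proj("scene",P)-[386,196]+.5)*5).round(0))
for n,P in dict(board1=[.537,.116,.01],sock=[.4928,.0607,.102],trayc=[.52,.327,.006],).items(): print(n,proj("side",P))
E
python3 - <<'E'
import cv2,numpy as np
z=cv2.imread("pics/side14.png")[265:325,255:315]; a=cv2.resize(z,(400,400),interpolation=cv2.INTER_CUBIC)
z=cv2.imread("pics/scene14.png")[180:240,395:455]; b=cv2.resize(z,(400,400),interpolation=cv2.INTER_CUBIC)
cv2.imwrite("pics/zz.png",np.clip(np.hstack([a,b]).astype(float)*2,0,255).astype(np.uint8))
E
```

```text
(0, 0.027, -0.006) [0.542 0.342 0.124] [283. 269.] [240. 169.]
(0, -0.027, -0.006) [0.49  0.327 0.124] [438. 277.] [234. 103.]
(0.011, 0.03, -0.006) [0.542 0.352 0.131] [270. 282.] [258. 166.]
(-0.011, 0.03, -0.006) [0.547 0.335 0.117] [279. 255.] [223. 179.]
(0, 0.027, -0.019) [0.544 0.335 0.134] [284. 234.] [229. 156.]
(0, -0.027, -0.019) [0.492 0.319 0.134] [439. 242.] [224.  90.]
board1 [307.48264455 245.32098195]
sock [331.56867011 212.84987883]
trayc [282.044294   319.84302872]
```

View pics/zz.png

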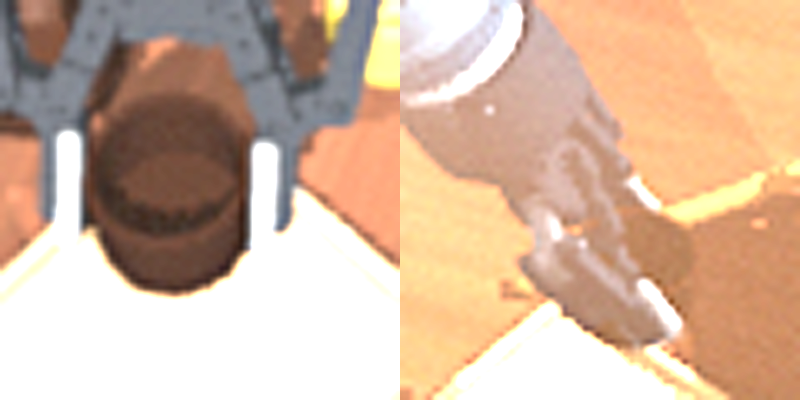

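```bash
cat > fit2.py <<'E'
from h import *
from scipy.optimize import least_squares
d=np.load("14.npz");K,M=d["K"],d["M"]
im=cv2.imread("pics/w14.png")
D=np.array([(110,260),(135,283),(172,292),(215,282),(240,255)])/6.67+[255,265]
Drim=np.array([(95,175),(110,128),(165,97),(225,125),(243,175),(172,228)])/6.67+[255,265]
S=np.array([(692,250),(690,232),(682,278)])-[400,0]; S=S/6.67+[395,180]
W=np.array([(255,276),(381,276),(318,214),(318,338),(272,232),(363,232)],float)
s=monitor.sense();Rt=Ro.from_rotvec(s["eef_rot"]);pt=s["tool_pos"]
def axis(a): return np.array([a[0],a[1],np.sqrt(1-a[0]**2-a[1]**2)])
def circ(p,off,r=.027,n=120):
    a=axis(p[3:]); e=np.cross(a,[.3,.9,.1]);e/=np.linalg.norm(e);f=np.cross(a,e); t=np.linspace(0,2*np.pi,n)
    return p[:3]+a*off+r*(np.cos(t)[:,None]*e+np.sin(t)[:,None]*f)
def pw(P): q=(P-M[:3,3])@M[:3,:3]@K.T; return q[:,:2]/q[:,2:]
def ps(c,P): K_,R,t=cam(c); q=(P@R.T+t)@K_.T; return q[:,:2]/q[:,2:]
def hd(Q,pts): h=cv2.convexHull(Q.astype(np.float32)); return [cv2.pointPolygonTest(h,(float(x),float(y)),True) for x,y in pts]
def parts(p):
    C=circ(p,.02);B=circ(p,-.02)
    return [np.array(x) for x in (hd(pw(C),W),hd(np.r_[ps("side",C),ps("side",B)],D),hd(ps("side",C),Drim),hd(np.r_[ps("scene",C),ps("scene",B)],S))]
def run(w):
    f=lambda p: np.concatenate([a*b for a,b in zip(parts(p),w)])
    o=least_squares(f,[.517,.32,.122,0,0],x_scale=[.01,.01,.01,.2,.2],diff_step=1e-3); p=o.x
    print(w,"c",p[:3].round(4),"axis",axis(p[3:]).round(3),"tool",(Rt.inv().apply(p[:3]-pt)*1e3).round(1),"toolaxis",Rt.inv().apply(axis(p[3:])).round(3),[round(float(np.sqrt((q**2).mean())),2) for q in parts(p)])
if __name__=="__main__":
    for w in [(1,0,0,0),(1,1,0,1),(.3,1,0,1),(.3,1,1,1),(.1,1,1,1)]: run(w)
E
python3 fit2.py
```

```text
(1, 0, 0, 0) c [0.5184 0.3249 0.1245] axis [0.    0.126 0.992] tool [ -7.5  -0.4 -12.4] toolaxis [ 0.712  0.038 -0.701] [0.32, 2.06, 2.57, 1.73]
(1, 1, 0, 1) c [0.5188 0.323  0.1273] axis [-0.01   0.213  0.977] tool [ -7.3  -0.6 -15.8] toolaxis [ 0.77   0.054 -0.636] [0.94, 0.55, 2.61, 1.53]
(0.3, 1, 0, 1) c [0.5187 0.3235 0.1309] axis [0. 0. 1.] tool [ -4.7  -0.5 -18.4] toolaxis [ 0.622  0.001 -0.783] [5.62, 1.14, 2.22, 1.26]
(0.3, 1, 1, 1) c [0.518  0.3223 0.1286] axis [0.062 0.176 0.982] tool [ -6.8  -1.5 -17.1] toolaxis [ 0.729  0.113 -0.676] [2.58, 0.7, 2.36, 1.29]
(0.1, 1, 1, 1) c [0.5186 0.3214 0.1274] axis [-0.004  0.004  1.   ] tool [ -8.4  -1.2 -16.9] toolaxis [ 0.626 -0.001 -0.78 ] [8.41, 0.96, 2.14, 0.57]
```

```bash
sed -i 's/^ct=.*;.*/ct=np.array([-.0075,-.0006,-.014]); T=np.radians(41)/' cal.py; python3 - <<'E'
from cal import *
p,R=place([.520,.327,.040]); print(p); move(p,R)
R0=Ro.from_rotvec(monitor.sense()["eef_rot"]); print("1cm down in tool",R0.inv().apply([0,0,-1]))
E
```

```text
[0.51623348 0.34137191 0.03435451]
shift cm [-5.08, 0.22, 6.83] turn [0.0, 0.044, 0.002]
1cm down in tool [-0.6223181  -0.00141124  0.78276318]
```

drive_tool([
  [[-1.2, 0.1, 1.5], [0, 0.02, 0]],
  [[-2.3, 0.1, 3], [0, 0.044, 0]],
  [[-3.4, 0.2, 4.5], [0, 0.044, 0]],
  [[-4.3, 0.2, 5.8], [0, 0.044, 0]],
  [[-5.1, 0.2, 6.8], [0, 0.044, 0]],
  [[-5.1, 0.2, 6.8], [0, 0.044, 0]],
  [[-5.1, 0.2, 6.8], [0, 0.044, 0]],
])

```text
t: 25.98
tool_pos: [0.5164, 0.3411, 0.0349]
eef_rot: [-1.491, -2.019, -0.56]
ft_force: [-0.1, -0.5, 0.5]
grip_width: 0.614
```

```bash
sed -i 's/place(\[.517,.326,z\])/place([.520,.327,z])/' lk.py; python3 lk.py 15 .04; python3 - <<'E'
import sys; sys.path.insert(0,'.')
from h import *
print(Ro.from_rotvec(monitor.sense()["eef_rot"]).inv().apply([0,0,-1]))
E
```

```text
shift cm [-0.01, -0.01, 0.06] turn [0.001, -0.0, 0.002]
25.975 [-0.41  0.86  0.16  1.8  -1.18  0.93  0.95] 0.6136044404844249 [0.51641363 0.34114033 0.03489664] [-0.07199366 -0.49255771  0.50744149]
cup c [0.5202 0.3268 0.0405] axis [-0.002 -0.001  1.   ]
scene 386 196
side 242 269
[-0.6561544  -0.00248791  0.75462257]
```

View pics/b15.png

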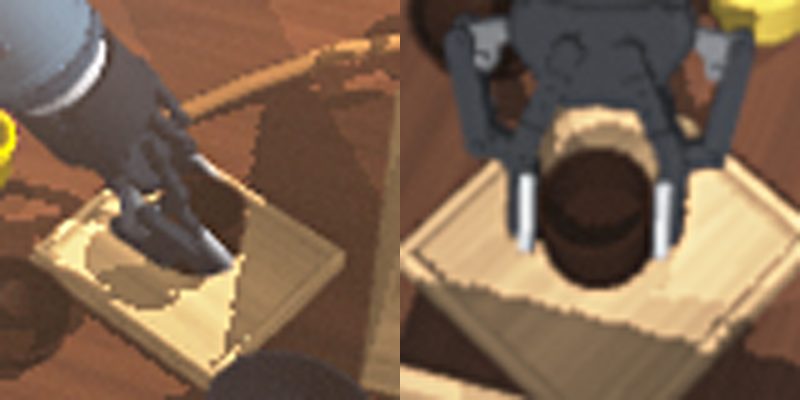

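```bash
python3 - <<'E'
from h import *
th=np.linspace(0,2*np.pi,90)
for c in ([.5202,.3268,.0405],[.5202,.3268,.045],[.5202,.3218,.0405]):
  for cam_,o in (("side",(242,269)),("scene",(386,196))):
    for off in (-.02,.02):
      q=np.array([proj(cam_,[c[0]+.027*np.cos(t),c[1]+.027*np.sin(t),c[2]+off]) for t in th]); q=(q-o+.5)*5
      print(c,cam_,off,"u",q[:,0].min().round(),q[:,0].max().round(),"v",q[:,1].min().round(),q[:,1].max().round())
L=[]
for n,o in (("side15",(262,290)),("scene15",(400,220))):
    z=cv2.imread(f"pics/{n}.png")[o[1]:o[1]+50,o[0]:o[0]+50]; L.append(cv2.resize(z,(400,400),interpolation=cv2.INTER_CUBIC))
cv2.imwrite("pics/zz15.png",np.clip(np.hstack(L).astype(float)*2.2,0,255).astype(np.uint8))
E
```

```text
[0.5202, 0.3268, 0.0405] side -0.02 u 142.0 260.0 v 188.0 300.0
[0.5202, 0.3268, 0.0405] side 0.02 u 135.0 257.0 v 149.0 263.0
[0.5202, 0.3268, 0.0405] scene -0.02 u 151.0 238.0 v 216.0 283.0
[0.5202, 0.3268, 0.0405] scene 0.02 u 160.0 250.0 v 175.0 241.0
[0.5202, 0.3268, 0.045] side -0.02 u 141.0 259.0 v 184.0 296.0
[0.5202, 0.3268, 0.045] side 0.02 u 134.0 257.0 v 144.0 258.0
[0.5202, 0.3268, 0.045] scene -0.02 u 152.0 239.0 v 212.0 278.0
[0.5202, 0.3268, 0.045] scene 0.02 u 161.0 251.0 v 170.0 236.0
[0.5202, 0.3218, 0.0405] side -0.02 u 146.0 264.0 v 179.0 290.0
[0.5202, 0.3218, 0.0405] side 0.02 u 140.0 261.0 v 139.0 252.0
[0.5202, 0.3218, 0.0405] scene -0.02 u 143.0 230.0 v 214.0 280.0
[0.5202, 0.3218, 0.0405] scene 0.02 u 152.0 241.0 v 172.0 238.0
```

View pics/zz15.png

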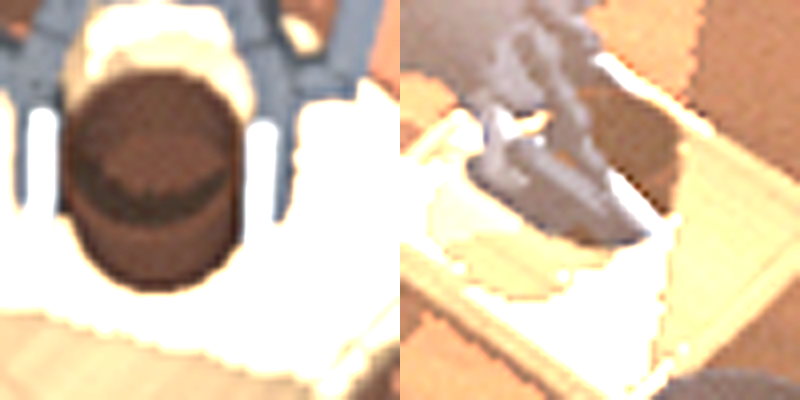

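drive_tool([
  [[-0.1, 0.06, 0.4], [0, 0, 0]],
  [[-0.25, 0.06, 0.6], [0, 0, 0]],
  [[-0.4, 0.06, 0.73], [0, 0, 0]],
  [[-0.4, 0.06, 0.73], [0, 0, 0]],
])

```text
t: 26.62
tool_pos: [0.5165, 0.3428, 0.0267]
eef_rot: [-1.491, -2.019, -0.56]
ft_force: [0.1, -0.9, -0.4]
grip_width: 0.619
```

Now small downward steps until contact is felt.

drive_tool([
  [[-0.1, 0, 0.11], [0, 0, 0]],
  [[-0.2, 0, 0.23], [0, 0, 0]],
])

```text
t: 26.88
tool_pos: [0.5166, 0.3428, 0.0236]
eef_rot: [-1.491, -2.019, -0.56]
ft_force: [0.3, -0.6, 0.2]
grip_width: 0.615
```

drive_tool([
  [[-0.07, 0, 0.08], [0, 0, 0]],
  [[-0.13, 0, 0.15], [0, 0, 0]],
])

```text
t: 27.12
tool_pos: [0.5166, 0.3428, 0.0215]
eef_rot: [-1.491, -2.019, -0.56]
ft_force: [-0.3, -0.4, -0.5]
grip_width: 0.618
```

drive_tool([
  [[-0.05, 0, 0.06], [0, 0, 0]],
  [[-0.1, 0, 0.12], [0, 0, 0]],
])

```text
t: 27.38
tool_pos: [0.5164, 0.3431, 0.0203]
eef_rot: [-1.49, -2.019, -0.56]
ft_force: [-0.9, -0.7, 4.3]
grip_width: 0.611
```

drive_tool([
  [[-0.04, 0, 0.05], [0, 0, 0]],
  [[-0.08, 0, 0.1], [0, 0, 0]],
  [[-0.08, 0, 0.1], [0, 0, 0]],
])

```text
t: 27.75
tool_pos: [0.5163, 0.3435, 0.0201]
eef_rot: [-1.489, -2.018, -0.562]
ft_force: [-2.0, -3.4, 8.2]
grip_width: 0.618
```

```bash
python3 - <<'E'
from h import *
L=[]
for n,o in (("side",(262,290)),("scene",(400,220))):
    z=read_camera(n)[o[1]:o[1]+50,o[0]:o[0]+50,::-1]; L.append(cv2.resize(z,(400,400),interpolation=cv2.INTER_CUBIC))
cv2.imwrite("pics/zz16.png",np.clip(np.hstack(L).astype(float)*2.2,0,255).astype(np.uint8))
E
```

```text
(no output)
```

View pics/zz16.png

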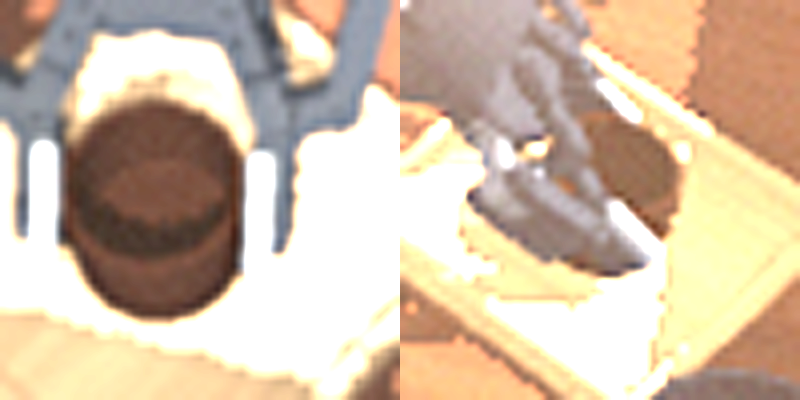

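drive_tool([
  [[0, 0, 0], [0, 0, 0]],
  [[0, 0, 0], [0, 0, 0]],
  [[0, 0, 0], [0, 0, 0]],
  [[0, 0, 0], [0, 0, 0]],
], jaw=40)

```text
t: 28.35
tool_pos: [0.5163, 0.3435, 0.0199]
eef_rot: [-1.489, -2.018, -0.561]
ft_force: [0.3, -0.2, 0.1]
grip_width: 0.842
```

```bash
python3 - <<'E'
from h import *
L=[]
for n,o in (("side",(262,290)),("scene",(400,220))):
    z=read_camera(n)[o[1]:o[1]+50,o[0]:o[0]+50,::-1]; L.append(cv2.resize(z,(400,400),interpolation=cv2.INTER_CUBIC))
cv2.imwrite("pics/zz17.png",np.clip(np.hstack(L).astype(float)*2.2,0,255).astype(np.uint8))
E
```

```text
(no output)
```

View pics/zz17.png

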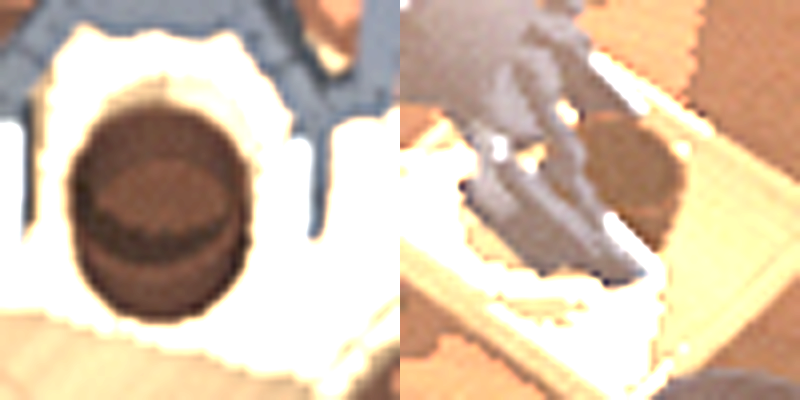

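drive_tool([
  [[0, 0, -1], [0, 0, 0]],
  [[0, 0, -2.5], [0, 0, 0]],
  [[0, 0, -5], [0, 0, 0]],
  [[0, 0, -8], [0, 0, 0]],
  [[2, 0, -12], [0, 0, 0]],
  [[5, 0, -16], [0, 0, 0]],
  [[5, 0, -16], [0, 0, 0]],
  [[5, 0, -16], [0, 0, 0]],
])

```text
t: 29.45
tool_pos: [0.536, 0.2779, 0.1739]
eef_rot: [-1.49, -2.018, -0.562]
ft_force: [-0.2, 0.0, 0.1]
grip_width: 0.841
```

```bash
python3 - <<'E'
from h import *
s=monitor.sense(); print(s["tool_pos"],s["ft_force"])
K,M=wcam(); np.savez("w18.npz",K=K,M=M); cv2.imwrite("pics/w18.png",read_camera("wrist")[:,:,::-1])
for n in ("side","scene"): cv2.imwrite(f"pics/{n}18.png",read_camera(n)[:,:,::-1])
E
```

```text
[0.53601405 0.27787857 0.173934  ] [-0.17677183  0.0430155   0.08693818]
```

View pics/w18.png

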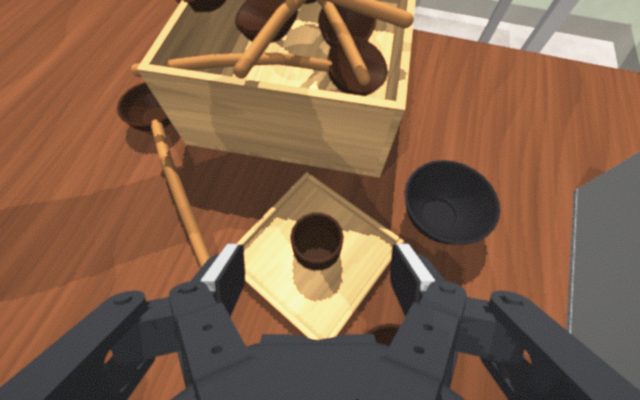

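View pics/side18.png

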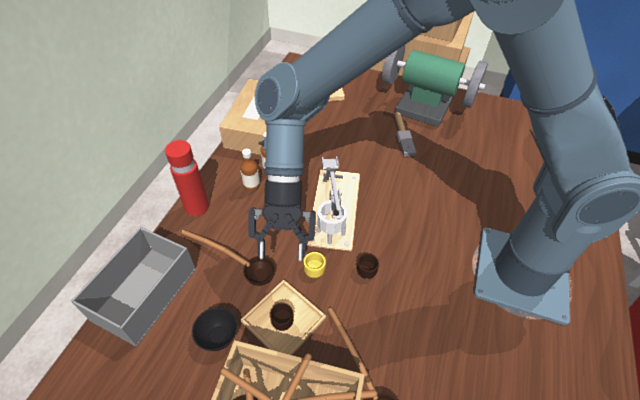

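View pics/scene18.png

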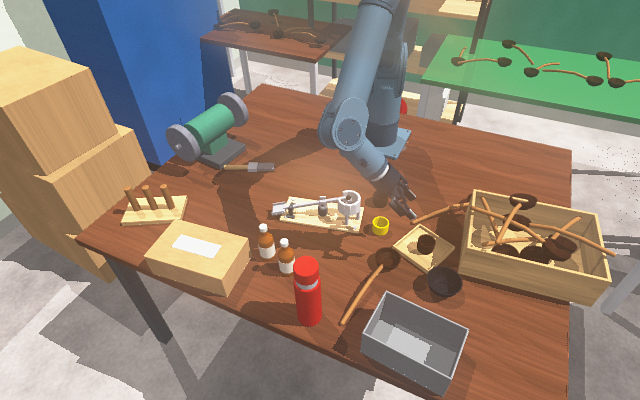

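```bash
python3 - <<'E'
from h import *
d=np.load("w18.npz");K,M=d["K"],d["M"]
t=wplane(K,M,(307,174),.016);b=wplane(K,M,(322,341),.016); print("tray c wrist",(t+b)/2, t,b, "side len",np.linalg.norm(t-b)/np.sqrt(2))
im=cv2.imread("pics/w18.png"); z=cv2.resize(im[165:350,225:415],None,fx=3.2,fy=3.2,interpolation=cv2.INTER_CUBIC); cv2.imwrite("pics/w18z.png",np.clip(z.astype(float)*1.5,0,255).astype(np.uint8))
print("cup rim c",wplane(K,M,(317,238),.046))
E
```

```text
tray c wrist [0.51671243 0.32830881 0.016     ] [0.48173644 0.41342961 0.016     ] [0.55168842 0.24318801 0.016     ] side len 0.13014507919850624
cup rim c [0.52018064 0.3293368  0.046     ]
```

View pics/w18z.png

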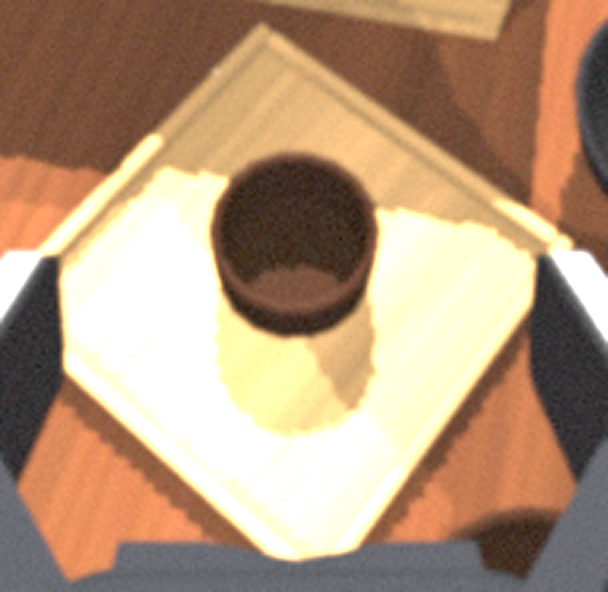

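```bash
python3 - <<'E'
from h import *
a=cv2.imread("pics/side18.png")[150:250,290:390];b=cv2.imread("pics/scene18.png")[165:265,265:365]
cv2.imwrite("pics/fin.png",np.hstack([cv2.resize(x,(400,400),interpolation=cv2.INTER_CUBIC) for x in (a,b)]))
E
```

```text
(no output)
```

View pics/fin.png

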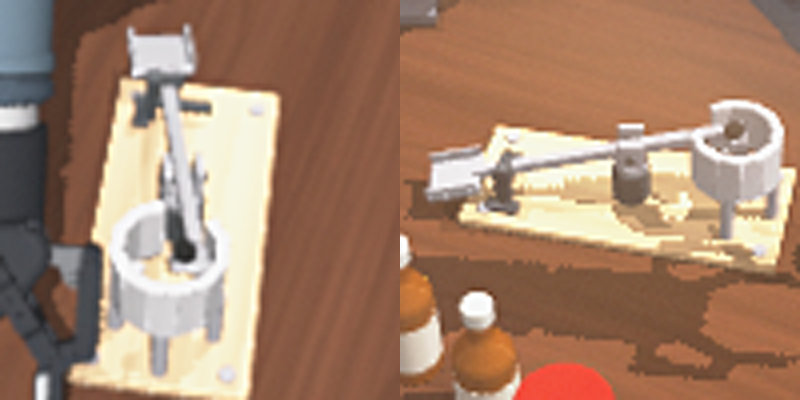

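The lever is still hooked behind the tooth and the socket is empty. The cup stands upright in the tray and the arm touches nothing, so I am handing the job in.

```bash
python3 -c "
from h import *
print(ctrl.finish_job())"
```

```text
the job is handed in; nothing more can be done
None
```

The lever is hooked and the brown cup stands upright in the drying tray. I handed the job in at about 29.5 s of the 72 s.

- **Lever:** I pressed the dish down until it met the sill at about 25 mm tip height. I then slid it to the post and let it rise behind the tooth. The downward press read 18.7 N at most at the end of any move. The last pictures show the lever still hooked and the socket empty.
- **Cup:** The hooked lever had tipped the cup about 40°. I gripped it across the tilt, lifted it out, levelled it over the tray, lowered it until I felt contact, then opened and backed off.
- **Where the cup stands:** The last pictures show it upright, with its centre at about (0.520, 0.329). My estimates of the tray centre ranged from 0.516 to 0.525 in x and from 0.322 to 0.330 in y. The cup is therefore probably within 6 mm of the middle.
- **Problems and disagreements:**
  - My first approach to the tray ran into joint limits, so I turned the gripper and came in from the side.
  - The side and wrist pictures disagreed by several millimetres on where the cup sat in the grip. I used a value in between, and contact came within 1 mm of the height that predicted.
- **Bystanders:** They look undisturbed in the final views.

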